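# Dose grinding balls into sample cups from a slide-gate hopper

## Robot

A 6-joint arm with a two-finger parallel gripper is mounted at the origin on the work surface. World frame = base frame: x ahead of the robot, y to its left, z up, the work surface at z = 0. Lengths are in m, angles in rad, forces in N, time in s.
With the tool pointing down it reaches from about 0.25 to 0.775 m from the base axis. Payload 4 kg.
Tool frame: the origin (TCP) lies midway between the tips of the shut fingers; the grasp point (between the pads) lies 19 mm behind it (robot.pinch_z is the distance from the TCP to the grasp point, in m); x points along the fingers, y is the direction in which the jaws open and shut, and the axes are right-handed (so a half turn about x gives the same grasp; the last joint's range is limited). The gripper opens to 94 mm and grips with 3 to 60 N. Pads are 16 mm wide; open, the fingers measure 119 mm over their backs; the gripper's body (75 mm by 177 mm) begins 78 mm behind the grasp point.
Start: joints at [-1.33, 0.087, 1.371, -0, 1.684, -0.103], TCP at [0.185, -0.518, 0.206] pointing down, gripper open.
Joint ranges: [-3.1, 3.1], [-0.76, 2.03], [0.27, 2.55], [-1.08, 4.22], [0.17, 2.65], [-2.57, 2.57]. Speed limits (rad/s): [2.79, 2.79, 3.14, 3.14, 3.14, 3.14].

## Interface

Orientations are given as [roll, pitch, yaw] about the fixed x, y, z axes, in that order (R = Rz(yaw) Ry(pitch) Rx(roll)).
In Python, from bench import robot, imaging gives the robot as it stands. The module is installed in compiled form; this text tells all that it offers.
- The arm moves only by the tool drive_tool, never from a script. Its argument "commands" is a list that holds one entry, the list of rows, each a list of 4 numbers: the shift along the tool's x, y, z as a fraction of full scale, then the turn about the tool's x as a fraction of full scale. A call has 1 to 20 rows; each row shifts and turns the commanded pose from where the row before left it, along the tool's axes as they then stand; what a row does not reach is not made up. Full scale, the value 1, is 0.25 m for a shift and 360 degrees for a turn. A row lasts 1/10 s, in which the tool goes at most 50 mm and 8.59 degrees, less where a joint would pass 70% of its speed; a pose out of reach is approached as far as the arm can. A call with a number of a shift or a turn outside -1 to 1 is refused whole. A call with a gripper value outside its range is refused whole. "grip" is the opening, from 0 (shut) to 1 (fully open), set as the call begins (left out, the last holds). The fingers move at their own pace and stop on an object; the grip force is fixed at half the most. Time passes only in rows, so rows that do not move let the fingers close. It gives the time, the measured TCP pose, the force and the opening at its end, in the units of the state.
- robot.get_obs(): the state, without advancing time (a new reading comes with each control period).
- imaging.snapshot(name): name is "scene" or "top" or "wrist"; returns a dict with "pixels" (400x640x3 uint8, red, green, blue), "z_map" (400x640 float32, m along the optical axis (not along the pixel's ray), 0 where there is no reading), "mtx" (3x3 intrinsics, pixels), "extrinsics" (4x4, takes a point from world to camera coordinates). Camera axes: x right, y up, looking along -z (the intrinsics and any distortion apply to the point x, -y, -z); pixel columns grow to the right and rows downward; lengths in m; the calibration is good to about 2 mm. A picture is of the moment at which its call begins.
- robot.close_job(): hands the job in, once; it reports no verdict.
The state is a dict: "time": time; "joint_positions": joint angles; "qvel": joint speeds; "joint_torque": joint torques, N m; "tool_pos": TCP position; "ee_rot": TCP orientation; "wrist_force": force on the tool from outside, world axes, zero at the start; "wrist_torque": the same for the moment, N m; "width": finger opening in m.
Only numpy, scipy, OpenCV 4.12 (cv2) and the standard library are available. Lean on these libraries where they do the work, as an engineer would, in place of code of your own. Each camera call takes 0.05 s, during which the arm holds its last target.

## Task

Set every steel cup into a pocket of the carrier, beginning with the end of the row that the hopper's gate uncovers first, then slide the loaded carrier by its handle fully home under the hopper. Draw the gate just far enough that each cup gets one well's two balls while the wells that have no cup beneath them keep theirs, and push the gate fully shut. Then draw the carrier back out clear of the hopper with the dosed cups upright in it, and let go; leave the jar and the spatula where they are.

Things in the scene. Friction and masses are not known exactly. Their poses are not given: they have to be found in the camera images.
- hopper: Fixed dosing hopper, 203 mm long, 104 mm high: four 18 mm square open wells in a row over a bay. Origin on the bench below the row's middle; x points into the bay away from the robot, y along the row to the gate's handle, z up. Wells a, b, c, d at y = -66, -22, 22, 66 mm, x = 0, each with two stacked balls on the gate (its top at z = 64 mm).
- bay (a point): Hopper's origin again, the middle of its bay. Bay: open on -x only, 187 mm wide between white end walls that start at x = -25 mm; 45 mm high steel lead-in plates flare from there to x = -52 mm; stop behind at x = 25 mm; 60 mm high. The carrier is home with its rear edge at the stop: its origin within 3 mm of this point, axes parallel, pockets right under the wells.
- gate (a joint): Opening s (m) of the steel slide gate under the wells: 0 shut (stop), up to 0.165, along hopper +y. Stays where left; about 3 N to slide. Its free edge is at hopper y = s - 81 mm, so it uncovers well a first (farthest from the handle), then b, c, d: s = 44, 88, 132 mm (10 mm either way will do) empties 1, 2, 3 wells.
- gate_grip (a point): Grip point of the gate's handle, a grey upright bar 12 mm (hopper x) by 20 mm (hopper y), 60 to 104 mm above the bench; the point is 90 mm up in the bar's middle, at hopper x = 0, y = 135 mm + gate. Gate plate top 64 mm up; the 104 mm high hopper wall ends 23 mm from the bar when shut. Axes as the hopper's.
- carrier: Loose aluminium carrier, about 0.45 kg, 48 mm (x) by 180 mm (y): a row of four open square pockets, 40 mm inside, at y = -66, -22, 22, 66 mm, x = 0; pocket floors 5 mm, wall tops 20 mm up. Origin: middle of the row, underside; x points away from its handle, z up. Slides on the bench.
- carrier_grip (a point): Grip point on the carrier's handle, a grey upright bar 24 mm (carrier x) by 12 mm (carrier y), 65 mm high, at carrier x = -78 mm, y = 0; the point is 45 mm up. A low arm, 30 mm wide and 8 mm high, joins it to the carrier. Axes as the carrier's.
- cup1: Open straight steel cup, 36 mm outside, 31 mm inside, 48 mm high, 60 g, bottom 3 mm thick, standing on the bench; origin at the centre of its underside, z up through the mouth. May be absent. In a pocket its underside is 5 mm above the carrier's underside.
- cup2: Open straight steel cup, 36 mm outside, 31 mm inside, 48 mm high, 60 g, bottom 3 mm thick, standing on the bench; origin at the centre of its underside, z up through the mouth. May be absent. In a pocket its underside is 5 mm above the carrier's underside.
- cup3: Open straight steel cup, 36 mm outside, 31 mm inside, 48 mm high, 60 g, bottom 3 mm thick, standing on the bench; origin at the centre of its underside, z up through the mouth. May be absent. In a pocket its underside is 5 mm above the carrier's underside.
- ball_a1: White ceramic grinding ball, 15 mm across, lower one in well a (hopper y = -66 mm); origin at its centre.
- ball_a2: White ceramic grinding ball, 15 mm across, upper one in well a (hopper y = -66 mm); origin at its centre.
- ball_b1: White ceramic grinding ball, 15 mm across, lower one in well b (hopper y = -22 mm); origin at its centre.
- ball_b2: White ceramic grinding ball, 15 mm across, upper one in well b (hopper y = -22 mm); origin at its centre.
- ball_c1: White ceramic grinding ball, 15 mm across, lower one in well c (hopper y = 22 mm); origin at its centre.
- ball_c2: White ceramic grinding ball, 15 mm across, upper one in well c (hopper y = 22 mm); origin at its centre.
- ball_d1: White ceramic grinding ball, 15 mm across, lower one in well d (hopper y = 66 mm); origin at its centre.
- ball_d2: White ceramic grinding ball, 15 mm across, upper one in well d (hopper y = 66 mm); origin at its centre.
- jar: Bystander: small closed jar, 42 mm across, 60 mm high, among the cups; origin at the centre of its underside.
- spatula: Bystander: steel spatula, 180 mm long, lying left of the carrier.
Not all that is in view belongs to the job. Leave any red look-alike of the carrier alone.

How it is judged:
By the outcome, as a careful person would: the job done as asked, in the order asked, and still so for the second after the job is handed in, with the robot touching nothing.
Of cup1, cup2, cup3 only 2 to 3 are there at a start; the rules pass over those that are not, and their reading is None.
At some moment in a run one of cup1, cup2, cup3, carrier may be knocked a few centimetres aside while the robot is not near it.
Once in a run the grip may slacken for a moment while it holds something.
It also fails if it takes over 210 s, if anything falls off the work surface, if the arm or the gripper's body presses on something with over 40 N, if the wrist force passes 120 N, or if a joint passes its speed limit or range.

## Working session

There is one attempt and no reset: what is moved stays moved. The work goes in short steps, Python scripts to look and compute and a tool call to move; the robot and the scene stay as the last step left them, time stands still between calls to the robot, and variables do not carry over. Pictures are saved under pics/ and viewed, and the job is handed in when it is done.

Besides the shell and the picture viewer there is one more tool, called after "Request:" by a JSON object that holds its "name" and its "arguments". drive_tool: Moves the arm, as the interface text tells. Shift numbers are shares of 0.25 m and turn numbers shares of 360 degrees, none past 1 either way. Its arguments: {"type":"object","properties":{"commands":{"type":"array","items":{"type":"array","items":{"type":"array","items":{"type":"number","minimum":-1,"maximum":1}}}},"grip":{"type":"number"}},"required":["commands"]}

```bash
mkdir -p pics
cat > h.py <<'E'
import numpy as np, cv2
from bench import robot, imaging
def snap(n,f=None):
    s=imaging.snapshot(n)
    if f: cv2.imwrite('pics/'+f+'.png',cv2.cvtColor(s['pixels'],cv2.COLOR_RGB2BGR))
    return s
def ray(s,u,v):
    K=s['mtx'];E=s['extrinsics'];R=E[:3,:3];t=E[:3,3]
    d=np.linalg.inv(K)@np.array([u,v,1.]);d=np.array([d[0],-d[1],-d[2]])
    return -R.T@t, R.T@d
def onplane(s,u,v,z):
    c,d=ray(s,u,v);return c+d*(z-c[2])/d[2]
def proj(s,p):
    E=s['extrinsics'];q=E[:3,:3]@np.asarray(p,float)+E[:3,3]
    w=s['mtx']@np.array([q[0],-q[1],-q[2]]);return w[:2]/w[2]
def cloud(s):
    K=s['mtx'];E=s['extrinsics'];z=s['z_map'];v,u=np.mgrid[:z.shape[0],:z.shape[1]]
    d=np.linalg.inv(K)@np.stack([u.ravel(),v.ravel(),np.ones(u.size)])
    p=d*z.ravel();p[1]*=-1;p[2]*=-1
    w=E[:3,:3].T@(p-E[:3,3:4]);w=w.T.reshape(*z.shape,3);w[z==0]=np.nan
    return w
E
python3 - <<'E'
from h import *
for n in ('scene','top','wrist'):
    s=snap(n,n+'0'); print(n,s['mtx'].round(1).tolist(),(-s['extrinsics'][:3,:3].T@s['extrinsics'][:3,3]).round(3))
o=robot.get_obs();print(o, getattr(robot,'pinch_z',None))
E
```

```text
scene [[377.3, 0.0, 321.8], [0.0, 377.3, 201.4], [0.0, 0.0, 1.0]] [ 1.08  -0.586  0.629]
top [[483.6, 0.0, 321.5], [0.0, 483.6, 205.9], [0.0, 0.0, 1.0]] [0.32  0.029 1.277]
wrist [[352.5, 0.0, 310.7], [0.0, 352.5, 193.8], [0.0, 0.0, 1.0]] [ 0.255 -0.493  0.384]
{'time': 0.15, 'joint_positions': array([-1.33011243e+00,  8.78245500e-02,  1.37186899e+00, -3.25051687e-06,
        1.68359039e+00, -1.03089191e-01]), 'qvel': array([ 0.00128063, -0.00160183, -0.00459808, -0.00015558,  0.00035103,
        0.00130965]), 'joint_torque': array([ 1.45896978e-03, -3.40644693e+01, -3.02791572e+01,  7.17984675e-02,
        3.05342046e-02, -1.18832249e-04]), 'tool_pos': array([ 0.18527615, -0.51742398,  0.20457089]), 'ee_rot': array([-1.67197544,  1.56910505,  1.81338994]), 'wrist_force': array([ 0.41678584, -0.36400149,  0.8830539 ]), 'wrist_torque': array([ 0.00292175,  0.00196857, -0.01756977]), 'width': 0.09388655459125933} 0.0188
```

View pics/top0.png

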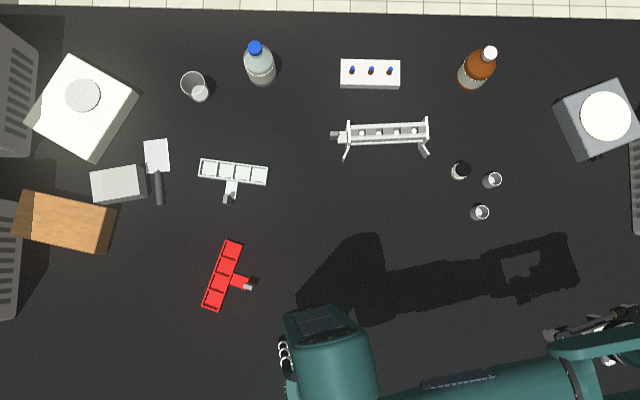

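View pics/scene0.png

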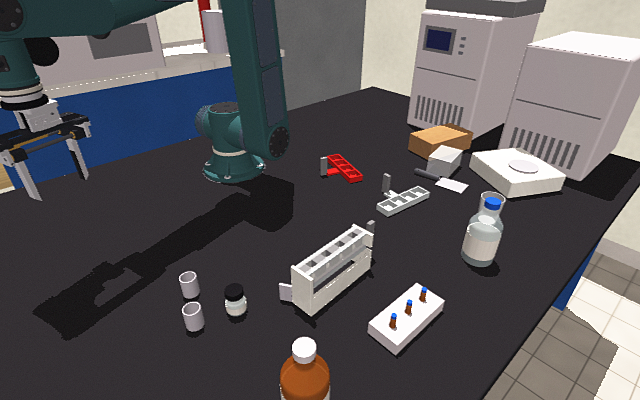

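View pics/wrist0.png

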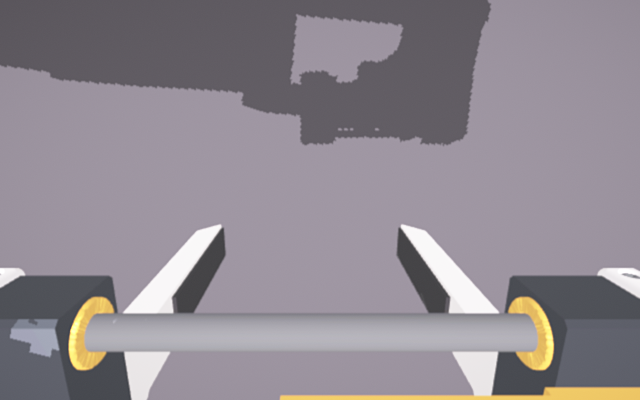

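The top view shows the scene as follows:
- **Steel cups:** (492,180) and (480,212). These are the ones I want; only two are present.
- **Could be mistaken for a cup:** the black-capped jar at (461,170) and the glass beaker at (195,86).
- **Carrier:** the aluminium one at (233,172). The red look-alike at (224,277) stays where it is.
- **Hopper:** (388,133), with its gate handle on the left at (337,135). Well a is therefore at the right end (world -y).

Next I'll check close crops.

Run:
```python
from h import *
im=cv2.imread('pics/top0.png')
a=cv2.resize(im[150:230,440:520],None,fx=5,fy=5,interpolation=cv2.INTER_CUBIC)
b=cv2.resize(im[150:214,190:274],None,fx=4.7,fy=6.25,interpolation=cv2.INTER_CUBIC)
b=cv2.resize(im[150:214,190:270],(400,320),interpolation=cv2.INTER_CUBIC)
c=cv2.resize(im[110:165,325:440],(800,383),interpolation=cv2.INTER_CUBIC)
o=np.zeros((600,800,3),np.uint8);o[:320,:400]=b;o[:280,400:]=a[:280]
cv2.imwrite('pics/crop1.png',o);cv2.imwrite('pics/crop2.png',c)
s=snap('top');w=cloud(s);np.save('w0.npy',w)
o=robot.get_obs();from scipy.spatial.transform import Rotation as R
print(R.from_euler('xyz',o['ee_rot']).as_matrix().round(3))
for n,(u,v) in dict(bench=(300,220),cup1=(492,180),cup2=(480,212),jar=(461,170),car=(265,172),hop=(390,127)).items(): print(n,w[v,u].round(4))
```

```text
[[-0.     0.337 -0.941]
 [ 0.001 -0.941 -0.337]
 [-1.    -0.001 -0.   ]]
bench [ 0.4205  0.078  -0.0029]
cup1 [ 0.5395 -0.433   0.001 ]
cup2 [ 0.4521 -0.3983  0.0054]
jar [ 0.5531 -0.3323  0.0611]
car [0.5454 0.1741 0.0081]
hop [ 0.6485 -0.1431  0.1066]
```

View pics/crop1.png

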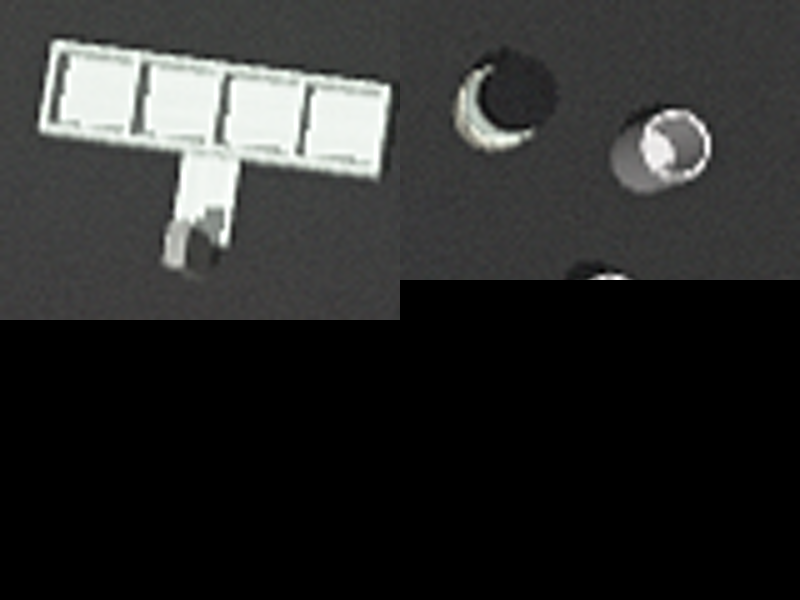

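View pics/crop2.png

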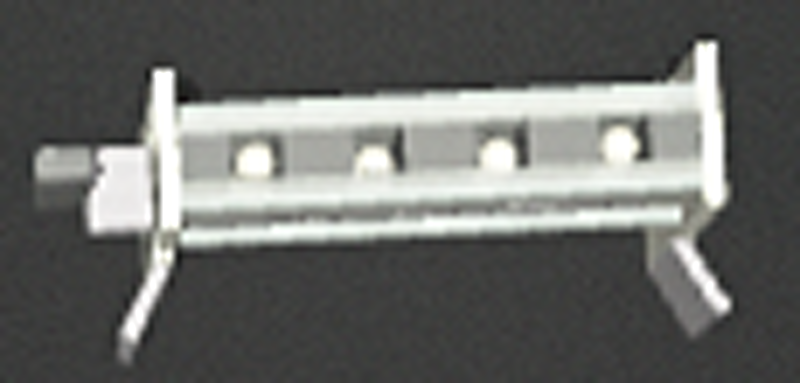

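```bash
cat >> h.py <<'E'
def rim(s,u,v,z,r=18,thr=None):
    # ellipse-ish rim: bright pixel contour near (u,v)
    g=cv2.cvtColor(s['pixels'],cv2.COLOR_RGB2GRAY)
    return g[v-r:v+r,u-r:u+r]
E
python3 - <<'E'
from h import *
s=snap('top')
A=onplane(s,190+55/5,150+42/5,.02);B=onplane(s,190+390/5,150+87/5,.02)
print('car edge',A,B,np.linalg.norm(A-B),np.degrees(np.arctan2(A[0]-B[0],A[1]-B[1])))
# upsampled crops of cups
im=cv2.cvtColor(s['pixels'],cv2.COLOR_RGB2BGR)
a=cv2.resize(im[165:197,475:515],(400,320),interpolation=cv2.INTER_CUBIC)
b=cv2.resize(im[197:229,460:500],(400,320),interpolation=cv2.INTER_CUBIC)
cv2.imwrite('pics/cups1.png',np.hstack([a,b]))
# hopper edges: upsample 7x of 315..345? front strip
c=cv2.resize(im[115:165,325:440],(805,350),interpolation=cv2.INTER_CUBIC)
E
```

```text
car edge [0.57555109 0.34264615 0.02      ] [0.5557148  0.16523876 0.02      ] 0.17851290397329825 6.379860078223385
```

View pics/cups1.png

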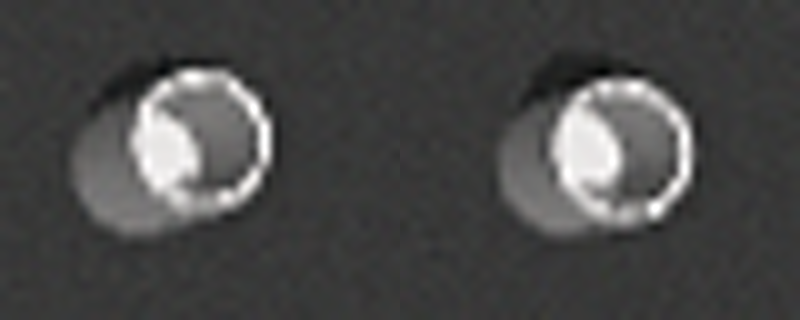

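```bash
cat >> h.py <<'E'
from scipy.spatial.transform import Rotation as Rot
def yaw():
    R=Rot.from_euler('xyz',robot.get_obs()['ee_rot']).as_matrix();return np.degrees(np.arctan2(R[1,1],R[0,1]))
def plan(tcp,psi=None):
    """print total fractions to get from measured TCP to tcp, at current yaw; and turn needed to psi"""
    o=robot.get_obs();R=Rot.from_euler('xyz',o['ee_rot']).as_matrix()
    d=np.asarray(tcp)-o['tool_pos'];p=yaw()
    print('t',round(o['time'],2),'pos',o['tool_pos'].round(4),'yaw',round(p,2),'w',round(o['width'],4),'F',o['wrist_force'].round(1))
    print('  d_mm',(d*1e3).round(1),' tool fractions now',(R.T@d/.25).round(4))
    if psi is not None:
        t=-((psi-p+90)%180-90);c,s_=np.cos(np.radians(p-t)),np.sin(np.radians(p-t))
        Rn=np.array([[0,c,s_],[0,s_,-c],[-1,0,0]])
        print('  turn deg',round(t,2),'fraction',round(t/360,4),' fractions after turn',(Rn.T@d/.25).round(4))
E
python3 - <<'E'
from h import *
s=snap('top')
for u,v in ((494.55,178.55),(481.85,211.55)): print(onplane(s,u,v,.048).round(4))
A=onplane(s,190+54.5/5-.4,150+42/5-.4,.02);B=onplane(s,190+390/5-.4,150+87/5-.4,.02)
print(A,B)
ex=np.array([np.cos(np.radians(-6.4)),np.sin(np.radians(-6.4)),0]);ey=np.array([-ex[1],ex[0],0])
C=(A+B)/2-.024*ex;print('carrier C',C.round(4)); 
for k in(-66,-22): print(k,(C+ey*k/1e3).round(4), proj(s,C+ey*k/1e3))
plan([.45,-.40,.15],-6.4)
E
```

```text
[ 0.5353 -0.4227  0.048 ]
[ 0.449  -0.3887  0.048 ]
[0.57659136 0.34401555 0.02      ] [0.55675879 0.16632894 0.02      ]
carrier C [0.5428 0.2578 0.02  ]
-66 [0.5355 0.1923 0.02  ] [257.46187577 174.73900998]
-22 [0.5404 0.236  0.02  ] [240.90894408 172.5075559 ]
t 0.3 pos [ 0.1853 -0.5177  0.2051] yaw -70.3 w 0.0938 F [-0.3  0.6  0.4]
  d_mm [264.7 117.7 -55.1]  tool fractions now [ 0.2204 -0.086  -1.1553]
  turn deg -63.9 fraction -0.1775  fractions after turn [ 0.2202  0.9996 -0.5857]
```

Request:
{"name": "drive_tool", "arguments": {"commands": [[[0,0,0,-0.0197],[0,0,0,-0.0197],[0,0,0,-0.0197],[0,0,0,-0.0197],[0,0,0,-0.0197],[0,0,0,-0.0197],[0,0,0,-0.0197],[0,0,0,-0.0197],[0,0,0,-0.0199],[0,0.1,-0.063,0],[0,0.1,-0.063,0],[0.04,0.1,-0.063,0],[0.04,0.1,-0.063,0],[0.04,0.1,-0.063,0],[0.04,0.1,-0.063,0],[0.04,0.1,-0.063,0],[0.04,0.1,-0.063,0],[0.04,0.1,-0.063,0],[0,0.091,-0.063,0]]], "grip": 0.7}}

```text
time: 2.2
tool_pos: [0.4495, -0.3875, 0.1334]
ee_rot: [-2.263, 1.567, 2.338]
wrist_force: [-0.3, -0.1, -0.2]
width: 0.066
```

Run:
```python
from h import *
plan([.449,-.3887,.020],-6.4)
s=snap('wrist','wr1');print((-s['extrinsics'][:3,:3].T@s['extrinsics'][:3,3]).round(3))
s=snap('top','top1')
```

```text
t 2.2 pos [ 0.4495 -0.3875  0.1334] yaw -6.39 w 0.066 F [-0.3 -0.1 -0.2]
  d_mm [  -0.5   -1.2 -113.4]  tool fractions now [ 4.534e-01 -4.000e-04  6.100e-03]
  turn deg 0.01 fraction 0.0  fractions after turn [ 0.4534 -0.0016  0.0051]
[ 0.459 -0.315  0.313]
```

View pics/wr1.png

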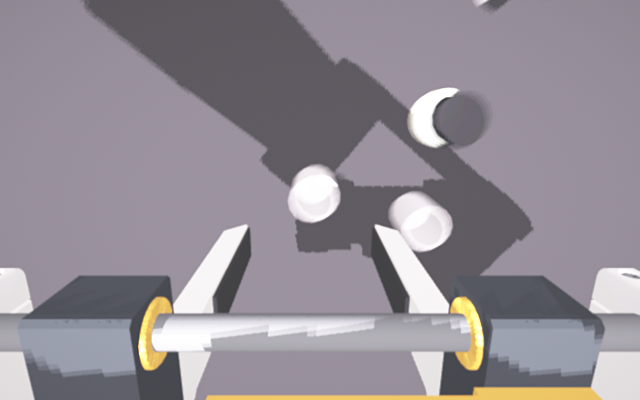

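View pics/top1.png

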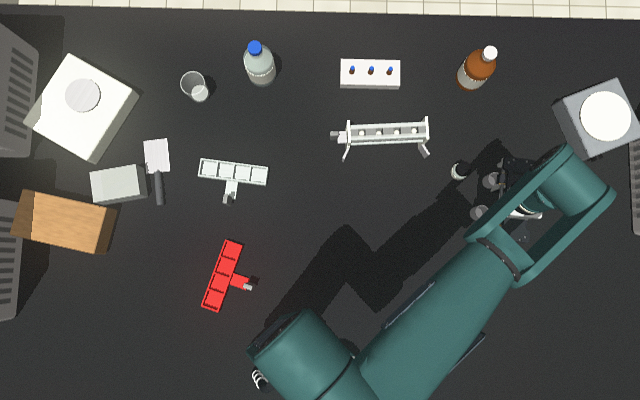

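The wrist view shows the near cup's rim at about (313,200), between the fingers. The other cup is at about (424,228) and the jar at (450,118). I'll cross-check the near cup by casting a ray.

Run:
```python
from h import *
s=snap('wrist')
for p in ([.449,-.3887,.048],[.449,-.3887,.0],[.5353,-.4227,.048],[.5353,-.4227,0]): print(proj(s,p).round(1))
im=cv2.imread('pics/wr1.png');cv2.imwrite('pics/wr1c.png',cv2.resize(im[150:260,270:470],(800,440),interpolation=cv2.INTER_CUBIC))
```

```text
[307.1 200.9]
[307.6 186.7]
[418.6 230.3]
[403.4 212.1]
```

View pics/wr1c.png

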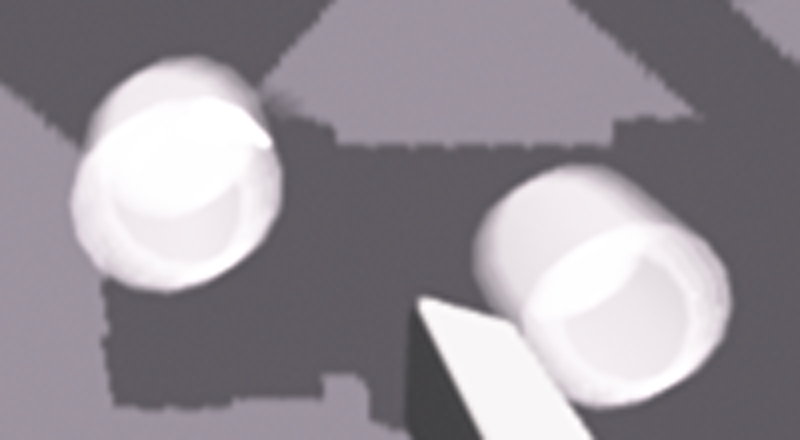

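Request:
{"name": "drive_tool", "arguments": {"commands": [[[0.06,0.008,0.005,0],[0.06,0,0,0],[0.06,0,0,0],[0.06,0,0,0],[0.06,0,0,0],[0.06,0,0,0],[0.05,0,0,0],[0.03,0,0,0],[0,0,0,0],[0,0,0,0]]]}}

```text
time: 3.35
tool_pos: [0.4513, -0.3906, 0.0258]
ee_rot: [0.822, 1.57, -0.861]
wrist_force: [0.3, 0.3, 0.4]
width: 0.0662
```

Run:
```python
from h import *
plan([.4515,-.3887,.020],-6.4)
s=snap('wrist','wr2')
o=robot.get_obs();print(proj(s,o['tool_pos']),proj(s,o['tool_pos']+[0,0,.019]))
```

```text
t 3.35 pos [ 0.4513 -0.3906  0.0258] yaw -6.4 w 0.0662 F [0.3 0.3 0.4]
  d_mm [ 0.2  1.9 -5.8]  tool fractions now [ 0.0234 -0.0001 -0.0078]
  turn deg 0.0 fraction 0.0  fractions after turn [ 0.0234 -0.0001 -0.0078]
[310.04596252 241.17498833] [310.00611328 256.01799077]
```

View pics/wr2.png

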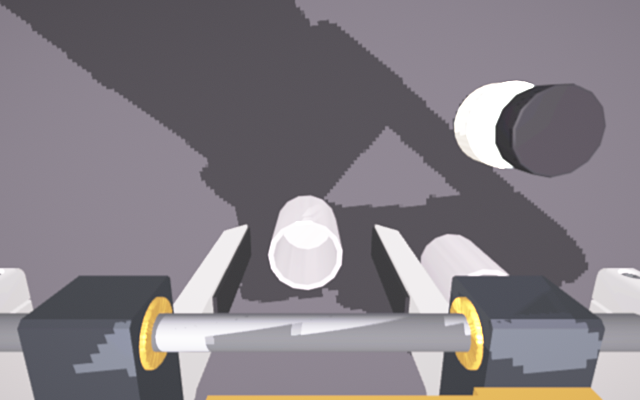

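Request:
{"name": "drive_tool", "arguments": {"commands": [[[0.012,-0.008,-0.008,0],[0.01,0,0,0],[0,0,0,0],[0,0,0,0]]]}}

```text
time: 3.8
tool_pos: [0.4492, -0.3882, 0.02]
ee_rot: [0.648, 1.571, -1.035]
wrist_force: [0.0, 0.3, 0.5]
width: 0.0656
```

Request:
{"name": "drive_tool", "arguments": {"commands": [[[0,0,0,0],[0,0,0,0],[0,0,0,0],[0,0,0,0],[0,0,0,0],[0,0,0,0],[0,0,0,0],[0,0,0,0]]], "grip": 0.2}}

```text
time: 4.6
tool_pos: [0.4492, -0.3883, 0.02]
ee_rot: [0.33, 1.571, -1.352]
wrist_force: [-0.9, -0.1, 0.5]
width: 0.035
```

Run:
```python
from h import *
plan([.4515,-.3887,.020],-6.4)
s=snap('wrist','wr3');s=snap('top','top3')
```

```text
t 4.6 pos [ 0.4492 -0.3883  0.02  ] yaw -6.4 w 0.035 F [-0.9 -0.1  0.5]
  d_mm [ 2.3 -0.4 -0. ]  tool fractions now [0.0002 0.0092 0.0008]
  turn deg -0.0 fraction -0.0  fractions after turn [0.0002 0.0092 0.0008]
```

View pics/wr3.png

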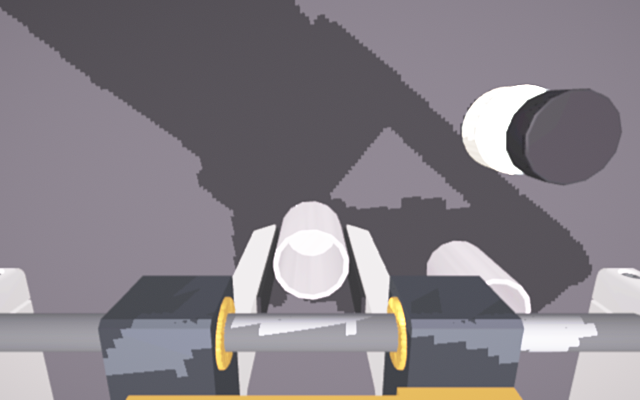

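View pics/top3.png

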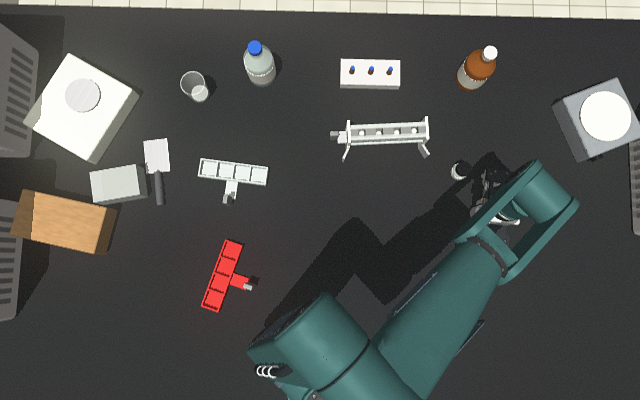

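Request:
{"name": "drive_tool", "arguments": {"commands": [[[-0.05,0,0,0],[-0.09,0,0,0],[-0.1,0,0,0],[-0.1,0,0,0],[-0.1,0,0,0],[-0.08,0,0,0],[-0.04,0,-0.05,0],[0,0.007,-0.1,0],[0,0.007,-0.14,0],[0,0.007,-0.15,0],[0,0.007,-0.15,0],[0,0.007,-0.15,0],[0,0.007,-0.15,0],[0,0.007,-0.15,0],[0,0.007,-0.15,0]]]}}

```text
time: 6.2
tool_pos: [0.4957, -0.0916, 0.1598]
ee_rot: [-2.269, 1.57, 2.332]
wrist_force: [0.9, -0.7, -0.5]
width: 0.0355
```

Request:
{"name": "drive_tool", "arguments": {"commands": [[[0,0,-0.15,0],[0,0,-0.15,0],[0,0.007,-0.15,0],[0,0.007,-0.15,0],[0,0.007,-0.15,0],[0,0.007,-0.13,0],[0,0,-0.1,0],[0,0,-0.06,0],[0,0,-0.02,0],[0,0,0,0],[0,0,0,0]]]}}

```text
time: 7.3
tool_pos: [0.5327, 0.1675, 0.1599]
ee_rot: [-0.285, 1.57, -1.969]
wrist_force: [0.2, 0.0, -0.1]
width: 0.0355
```

Run:
```python
from h import *
plan([.5355,.1923,.035],-6.4)
s=snap('wrist','wr4');s=snap('top','top4')
```

```text
t 7.3 pos [0.5327 0.1675 0.1599] yaw -6.46 w 0.0355 F [ 0.2  0.  -0.1]
  d_mm [   2.8   24.8 -124.9]  tool fractions now [ 4.995e-01  2.000e-04 -1.001e-01]
  turn deg -0.06 fraction -0.0002  fractions after turn [ 4.996e-01  2.000e-04 -9.970e-02]
```

View pics/wr4.png

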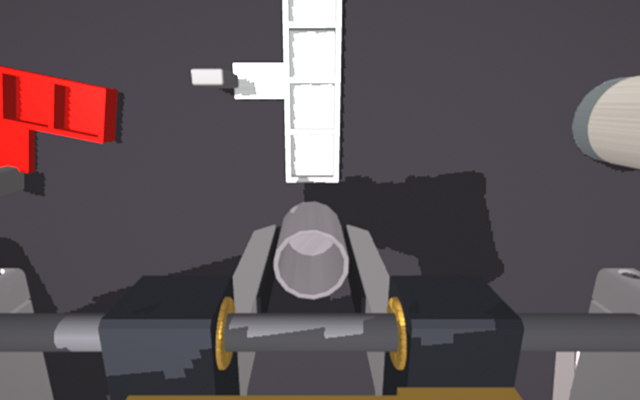

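View pics/top4.png

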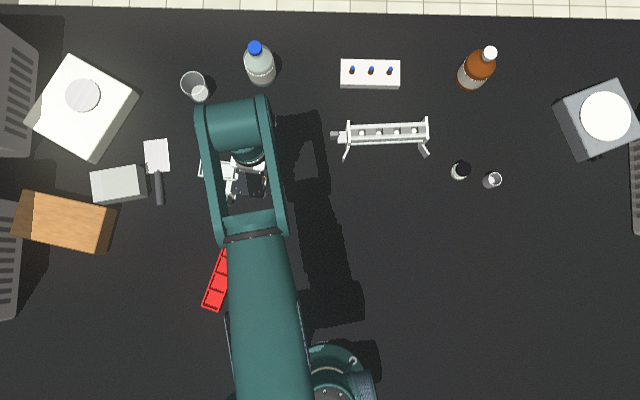

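Run:
```python
from h import *
s=snap('wrist')
im=cv2.cvtColor(s['pixels'],cv2.COLOR_RGB2BGR)
cv2.imwrite('pics/c4.png',cv2.resize(im[90:190,260:360],(600,600),interpolation=cv2.INTER_CUBIC))
C=np.array([.5428,.2578,.02]);a=np.radians(-6.4);ex=np.array([np.cos(a),np.sin(a),0]);ey=np.array([-ex[1],ex[0],0])
for x,y in((-24,-90),(24,-90),(-24,-44),(24,-44),(-24,0),(24,0)):
    p=proj(s,C+ex*x/1e3+ey*y/1e3);print(x,y,p.round(1),((p-[260,90]+.5)*6).round(0))
```

```text
-24 -90 [284.  181.8] [147. 554.]
24 -90 [335.6 181.7] [457. 553.]
-24 -44 [282.9 131.7] [140. 253.]
24 -44 [336.4 131.6] [462. 253.]
-24 0 [281.8  80.3] [134. -55.]
24 0 [337.3  80.1] [467. -56.]
```

View pics/c4.png

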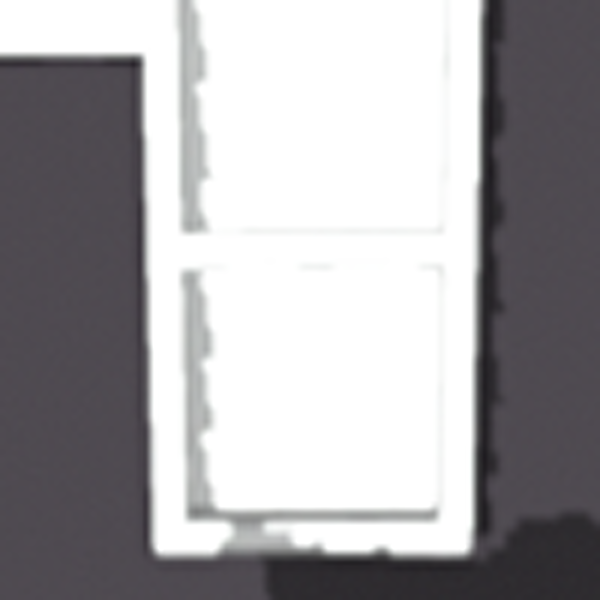

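Run:
```python
from h import *
s=snap('wrist');o=robot.get_obs();T=o['tool_pos']+[0,0,.028]
print(proj(s,T))
th=np.linspace(0,2*np.pi,200);P=np.array([proj(s,T+.018*np.array([np.cos(t),np.sin(t),0])) for t in th]);print(P.min(0),P.max(0))
im=cv2.cvtColor(s['pixels'],cv2.COLOR_RGB2BGR)
cv2.imwrite('pics/c5.png',cv2.resize(im[190:310,260:360],(600,720),interpolation=cv2.INTER_CUBIC)[:600])
```

```text
[309.41009642 263.15636137]
[271.08013738 227.03591217] [347.73452166 297.3237267 ]
```

View pics/c5.png

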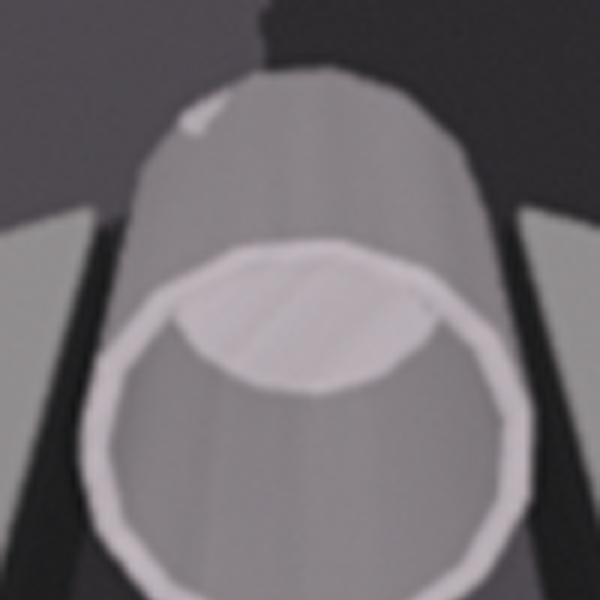

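Request:
{"name": "drive_tool", "arguments": {"commands": [[[0,0,-0.05,0],[0,0.001,-0.0516,0],[0.04,0,0,0],[0.08,0,0,0],[0.08,0,0,0],[0.08,0,0,0],[0.08,0,0,0],[0.06,0,0,0],[0.04,0,0,0],[0,0,0,0],[0,0,0,0],[0,0,0,0]]]}}

```text
time: 8.7
tool_pos: [0.5369, 0.1939, 0.0463]
ee_rot: [1.897, 1.568, 0.214]
wrist_force: [-0.4, -0.1, -0.3]
width: 0.0349
```

Run:
```python
from h import *
plan([.5358,.1927,.026],-6.4)
s=snap('wrist','wr5');s=snap('scene','sc5')
```

```text
t 8.7 pos [0.5369 0.1939 0.0463] yaw -6.4 w 0.0349 F [-0.4 -0.1 -0.3]
  d_mm [ -1.1  -1.2 -20.3]  tool fractions now [ 0.0811 -0.0039  0.0054]
  turn deg -0.0 fraction -0.0  fractions after turn [ 0.0811 -0.0037  0.0053]
```

View pics/wr5.png

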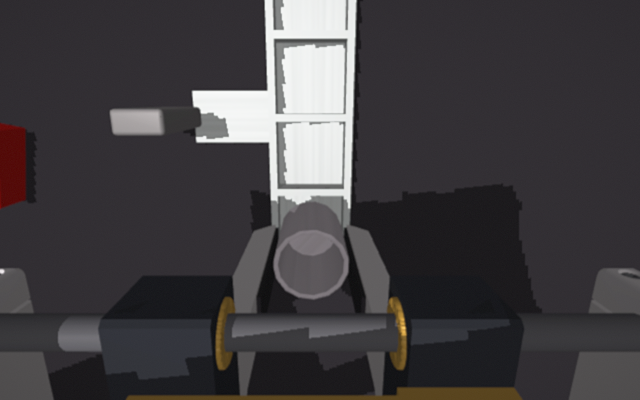

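Request:
{"name": "drive_tool", "arguments": {"commands": [[[0,-0.003,0.005,0],[0,0,0,0],[0.02,0,0,0],[0.02,0,0,0],[0.015,0,0,0],[0.012,0,0,0],[0.008,0,0,0],[0,0,0,0],[0,0,0,0],[0,0,0,0]]]}}

```text
time: 9.8
tool_pos: [0.5352, 0.1925, 0.0264]
ee_rot: [1.704, 1.57, 0.022]
wrist_force: [0.2, -0.0, -0.2]
width: 0.0353
```

Run:
```python
from h import *
plan([.5358,.1927,.026],-6.4)
s=snap('wrist','wr6')
```

```text
t 9.8 pos [0.5352 0.1925 0.0264] yaw -6.4 w 0.0353 F [ 0.2 -0.  -0.2]
  d_mm [ 0.6  0.2 -0.4]  tool fractions now [ 0.0018  0.0023 -0.0009]
  turn deg -0.0 fraction -0.0  fractions after turn [ 0.0018  0.0023 -0.0009]
```

View pics/wr6.png

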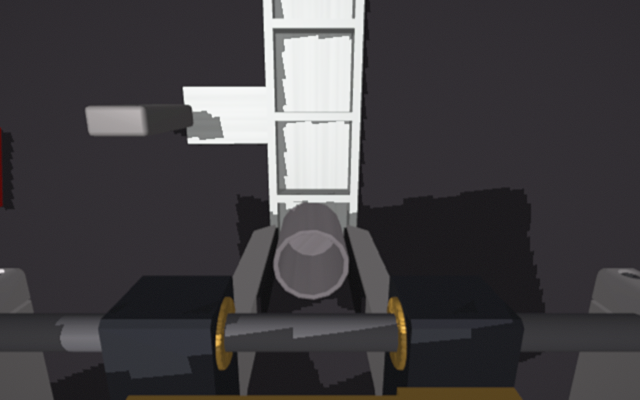

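Request:
{"name": "drive_tool", "arguments": {"commands": [[[0.003,0,0,0],[0,0,0,0],[0,0,0,0],[0,0,0,0],[0,0,0,0]]], "grip": 0.7}}

```text
time: 10.35
tool_pos: [0.5351, 0.1925, 0.0255]
ee_rot: [1.449, 1.571, -0.233]
wrist_force: [1.0, 0.2, 0.4]
width: 0.0655
```

Request:
{"name": "drive_tool", "arguments": {"commands": [[[-0.03,0,0,0],[-0.06,0,0,0],[-0.1,0,0,0],[-0.1,0,0,0],[-0.1,0,0,0],[-0.06,0,0,0],[0,0,0,0],[0,0,0,0]]]}}

```text
time: 11.15
tool_pos: [0.5349, 0.1925, 0.1379]
ee_rot: [0.944, 1.571, -0.739]
wrist_force: [0.3, -0.1, -1.0]
width: 0.0655
```

Run:
```python
from h import *
s=snap('wrist','wr7');s=snap('top','top7')
im=cv2.cvtColor(s['pixels'],cv2.COLOR_RGB2BGR)
cv2.imwrite('pics/cups7.png',cv2.resize(im[150:210,440:520],(800,600),interpolation=cv2.INTER_CUBIC))
plan([.5353,-.4227,.12],-6.4)
```

```text
t 11.25 pos [0.5341 0.1922 0.1362] yaw -6.4 w 0.0657 F [-0.4 -1.1  0.4]
  d_mm [   1.2 -614.9  -16.2]  tool fractions now [0.067  0.2793 2.4438]
  turn deg -0.0 fraction -0.0  fractions after turn [0.065  0.279  2.4439]
```

View pics/wr7.png

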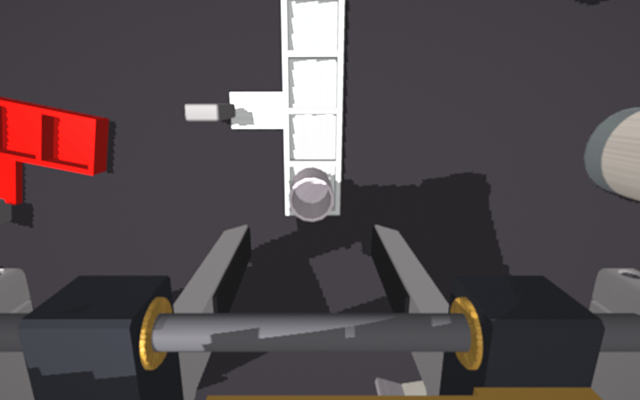

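View pics/cups7.png

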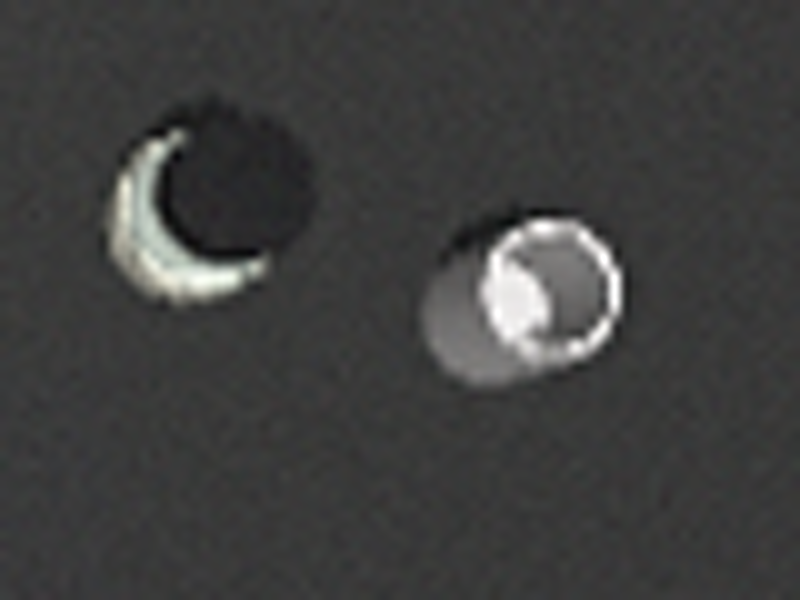

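Request:
{"name": "drive_tool", "arguments": {"commands": [[[0,0,0.05,0],[0,0.01,0.1,0],[0,0.02,0.15,0],[0,0.02,0.16,0],[0,0.02,0.16,0],[0,0.02,0.16,0],[0,0.02,0.16,0],[0,0.02,0.16,0],[0,0.02,0.16,0],[0,0.02,0.16,0],[0,0.02,0.16,0],[0,0.02,0.16,0],[0,0.02,0.16,0],[0,0.02,0.16,0],[0,0.02,0.16,0],[0,0.02,0.16,0],[0,0.01,0.1,0],[0,0,0.06,0],[0,0,0.01,0],[0,0,0,0]]]}}

```text
time: 13.25
tool_pos: [0.538, -0.4489, 0.1374]
ee_rot: [-2.494, 1.569, 2.106]
wrist_force: [-0.2, 0.6, -0.4]
width: 0.0658
```

Request:
{"name": "drive_tool", "arguments": {"commands": [[[0,0,0,0],[0,0,0,0]]]}}

```text
time: 13.45
tool_pos: [0.5389, -0.448, 0.1384]
ee_rot: [1.586, 1.57, -0.095]
wrist_force: [0.4, -0.7, -1.2]
width: 0.0658
```

Run:
```python
from h import *
plan([.5353,-.423,.02],-6.4)
s=snap('wrist','wr8')
print(proj(s,[.5353,-.423,.048]))
```

```text
t 13.45 pos [ 0.5389 -0.448   0.1384] yaw -6.3 w 0.0658 F [ 0.4 -0.7 -1.2]
  d_mm [  -3.6   25.  -118.4]  tool fractions now [ 0.4738 -0.0256 -0.0977]
  turn deg 0.1 fraction 0.0003  fractions after turn [ 0.4738 -0.0256 -0.0977]
[301.65943586 166.58856345]
```

View pics/wr8.png

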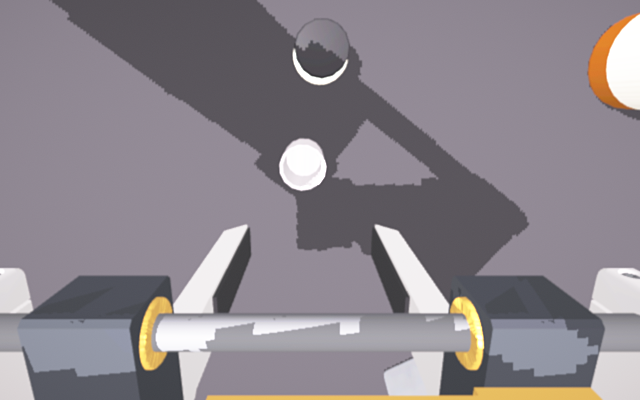

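Request:
{"name": "drive_tool", "arguments": {"commands": [[[0.02,-0.0256,-0.05,0],[0.06,0,-0.0477,0],[0.08,0,0,0],[0.08,0,0,0],[0.08,0,0,0],[0.07,0,0,0],[0.05,0,0,0],[0.034,0,0,0],[0,0,0,0],[0,0,0,0],[0,0,0,0]]]}}

```text
time: 14.6
tool_pos: [0.5355, -0.425, 0.0209]
ee_rot: [0.892, 1.568, -0.79]
wrist_force: [-0.2, 0.7, 0.5]
width: 0.0659
```

Run:
```python
from h import *
plan([.5353,-.423,.02],-6.4)
s=snap('wrist','wr9')
print(proj(s,[.5353,-.423,.048]))
```

```text
t 14.6 pos [ 0.5355 -0.425   0.0209] yaw -6.4 w 0.0659 F [-0.2  0.7  0.5]
  d_mm [-0.2  2.  -0.9]  tool fractions now [ 0.0037 -0.0017 -0.0078]
  turn deg 0.0 fraction 0.0  fractions after turn [ 0.0037 -0.0017 -0.0077]
[308.59725045 258.6897732 ]
```

View pics/wr9.png

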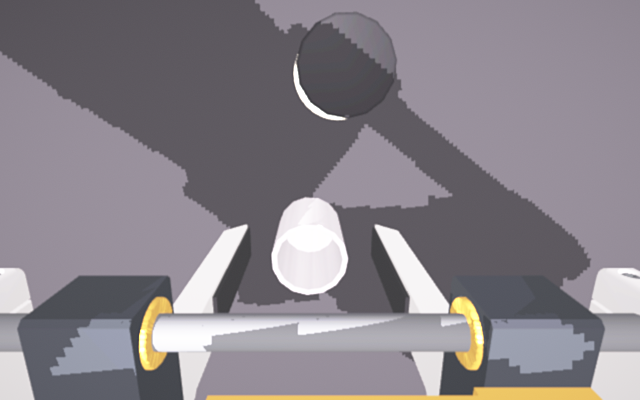

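Request:
{"name": "drive_tool", "arguments": {"commands": [[[0.004,-0.002,-0.008,0],[0,0,0,0],[0,0,0,0]]]}}

```text
time: 14.95
tool_pos: [0.5346, -0.4223, 0.0187]
ee_rot: [0.815, 1.57, -0.867]
wrist_force: [0.1, -0.3, 0.2]
width: 0.0659
```

Request:
{"name": "drive_tool", "arguments": {"commands": [[[0,0,0,0],[0,0,0,0],[0,0,0,0],[0,0,0,0],[0,0,0,0],[0,0,0,0],[0,0,0,0],[0,0,0,0]]], "grip": 0.2}}

```text
time: 15.75
tool_pos: [0.5346, -0.4224, 0.0185]
ee_rot: [0.633, 1.571, -1.049]
wrist_force: [-0.4, -0.2, 0.1]
width: 0.0358
```

Request:
{"name": "drive_tool", "arguments": {"commands": [[[-0.05,0,0,0],[-0.09,0,0,0],[-0.1,0,0,0],[-0.1,0,0,0],[-0.1,0,0,0],[-0.08,0,0,0],[-0.04,0,0,0],[0,0,0,0]]]}}

```text
time: 16.55
tool_pos: [0.5353, -0.4231, 0.1613]
ee_rot: [0.92, 1.566, -0.763]
wrist_force: [0.0, 0.2, 0.5]
width: 0.0358
```

Run:
```python
from h import *
# current carrier pose from top: crop
plan([.5404,.2,.16],-6.4)
s=snap('wrist','wr10');s=snap('top','top10')
im=cv2.cvtColor(s['pixels'],cv2.COLOR_RGB2BGR)
cv2.imwrite('pics/car10.png',cv2.resize(im[150:210,190:270],(800,600),interpolation=cv2.INTER_CUBIC))
```

```text
t 16.55 pos [ 0.5353 -0.4231  0.1613] yaw -6.4 w 0.0358 F [0.  0.2 0.5]
  d_mm [  5.1 623.1  -1.3]  tool fractions now [-0.0026 -0.2577 -2.479 ]
  turn deg -0.0 fraction -0.0  fractions after turn [ 0.0054 -0.2577 -2.479 ]
```

View pics/car10.png

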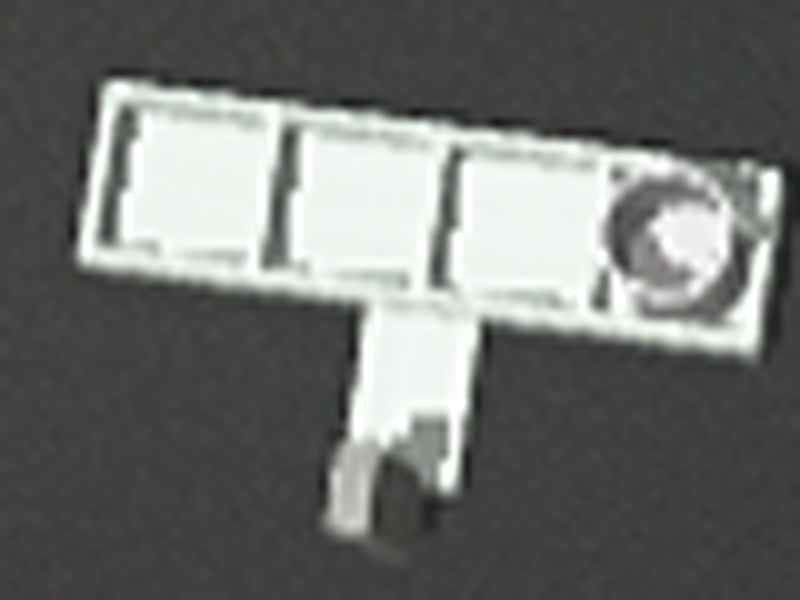

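View pics/wr10.png

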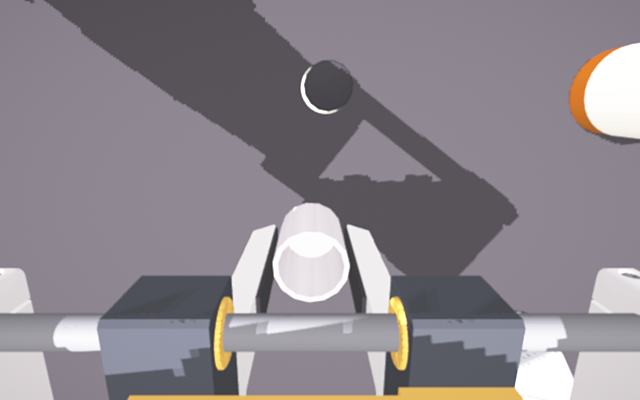

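Request:
{"name": "drive_tool", "arguments": {"commands": [[[0,0,-0.05,0],[0,-0.02,-0.1,0],[0,-0.02,-0.15,0],[0,-0.02,-0.16,0],[0,-0.02,-0.16,0],[0,-0.02,-0.16,0],[0,-0.02,-0.16,0],[0,-0.02,-0.16,0],[0,-0.02,-0.16,0],[0,-0.02,-0.16,0],[0,-0.02,-0.16,0],[0,-0.02,-0.16,0],[0,-0.02,-0.16,0],[0,-0.018,-0.16,0],[0,0,-0.16,0],[0,0,-0.13,0],[0,0,-0.08,0],[0,0,-0.04,0],[0,0,-0.009,0],[0,0,0,0]]]}}

```text
time: 18.65
tool_pos: [0.5391, 0.2003, 0.1578]
ee_rot: [-0.848, 1.569, -2.53]
wrist_force: [0.3, -0.3, 0.4]
width: 0.0359
```

Request:
{"name": "drive_tool", "arguments": {"commands": [[[0,0,0,0],[0,0,0,0],[0,0,0,0]]]}}

```text
time: 18.95
tool_pos: [0.5397, 0.1999, 0.1586]
ee_rot: [1.034, 1.571, -0.65]
wrist_force: [-0.4, -0.0, -0.7]
width: 0.0359
```

Run:
```python
from h import *
plan([.5407,.2364,.045],-6.4)
s=snap('wrist','wr11')
im=cv2.cvtColor(s['pixels'],cv2.COLOR_RGB2BGR)
cv2.imwrite('pics/c11.png',cv2.resize(im[70:270,220:400],(720,800),interpolation=cv2.INTER_CUBIC)[:600])
C=np.array([.5433,.2582,.02]);a=np.radians(-6.4);ex=np.array([np.cos(a),np.sin(a),0]);ey=np.array([-ex[1],ex[0],0])
for x,y in((-24,-90),(24,-90),(-24,-44),(24,-44),(-24,0),(24,0),(-24,44),(24,44)):
    p=proj(s,C+ex*x/1e3+ey*y/1e3)+[1.7,.8];print(x,y,p.round(1),((p-[220,70]+.5)*4).round(0))
```

```text
t 18.95 pos [0.5397 0.1999 0.1586] yaw -6.48 w 0.0359 F [-0.4 -0.  -0.7]
  d_mm [   1.    36.5 -113.6]  tool fractions now [ 0.4543 -0.0126 -0.1456]
  turn deg -0.08 fraction -0.0002  fractions after turn [ 0.4543 -0.0123 -0.1456]
-24 -90 [283.4 216.5] [256. 588.]
24 -90 [334.  216.4] [458. 588.]
-24 -44 [282.3 168.8] [251. 397.]
24 -44 [334.7 168.7] [461. 397.]
-24 0 [281.1 119.8] [246. 201.]
24 0 [335.4 119.7] [464. 201.]
-24 44 [279.9  67.1] [241. -10.]
24 44 [336.1  67. ] [467. -10.]
```

View pics/c11.png

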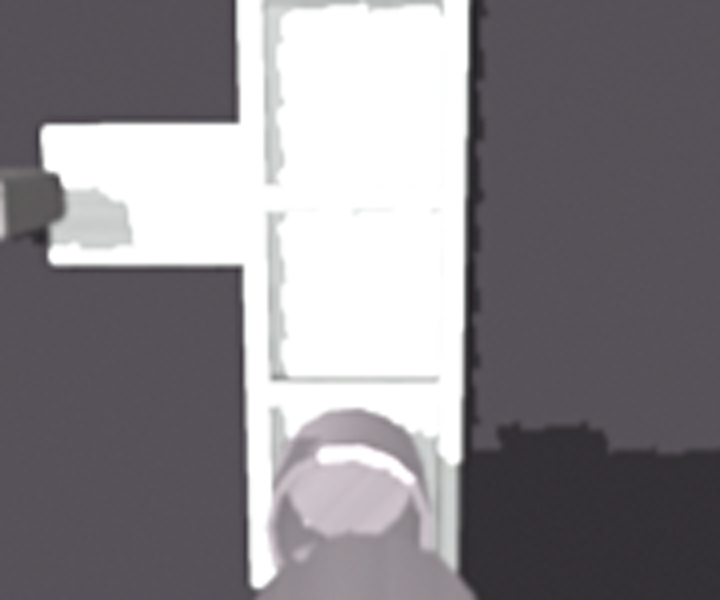

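Request:
{"name": "drive_tool", "arguments": {"commands": [[[0,-0.012,-0.05,0],[0,0,-0.06,0],[0.04,0,-0.0375,0],[0.08,0,0,0],[0.08,0,0,0],[0.08,0,0,0],[0.08,0,0,0],[0.06,0,0,0],[0.034,0,0,0],[0,0,0,0],[0,0,0,0],[0,0,0,0]]]}}

```text
time: 20.2
tool_pos: [0.5417, 0.2381, 0.0463]
ee_rot: [1.977, 1.568, 0.295]
wrist_force: [-0.2, -0.5, 0.1]
width: 0.0356
```

Run:
```python
from h import *
plan([.5408,.2368,.0247],-6.4)
s=snap('wrist','wr12')
```

```text
t 20.2 pos [0.5417 0.2381 0.0463] yaw -6.4 w 0.0356 F [-0.2 -0.5  0.1]
  d_mm [ -0.9  -1.3 -21.6]  tool fractions now [ 0.0865 -0.0031  0.0055]
  turn deg -0.0 fraction -0.0  fractions after turn [ 0.0865 -0.0029  0.0055]
```

View pics/wr12.png

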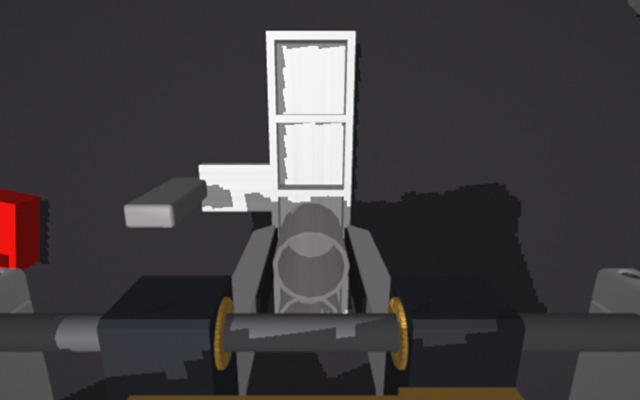

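Request:
{"name": "drive_tool", "arguments": {"commands": [[[0,-0.003,0.005,0],[0,0,0,0],[0.02,0,0,0],[0.02,0,0,0],[0.015,0,0,0],[0.012,0,0,0],[0.012,0,0,0],[0,0,0,0],[0,0,0,0],[0,0,0,0]]]}}

```text
time: 21.25
tool_pos: [0.5398, 0.2366, 0.0253]
ee_rot: [-1.027, 1.571, -2.709]
wrist_force: [0.5, -0.6, -1.5]
width: 0.0359
```

Run:
```python
from h import *
plan([.5408,.2368,.0247],-6.4)
s=snap('wrist','wr13')
```

```text
t 21.25 pos [0.5398 0.2366 0.0253] yaw -6.4 w 0.0359 F [ 0.5 -0.6 -1.5]
  d_mm [ 1.   0.2 -0.6]  tool fractions now [ 0.0023  0.0041 -0.0014]
  turn deg 0.0 fraction 0.0  fractions after turn [ 0.0023  0.0041 -0.0014]
```

View pics/wr13.png

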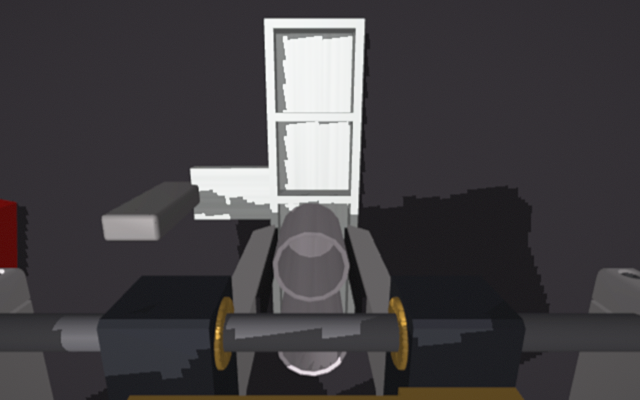

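Request:
{"name": "drive_tool", "arguments": {"commands": [[[0.003,0.002,0,0],[0,0,0,0],[0,0,0,0],[0,0,0,0],[0,0,0,0]]], "grip": 0.65}}

```text
time: 21.8
tool_pos: [0.5403, 0.2365, 0.0245]
ee_rot: [1.327, 1.571, -0.356]
wrist_force: [-0.1, -0.1, -0.2]
width: 0.0609
```

Request:
{"name": "drive_tool", "arguments": {"commands": [[[-0.03,0,0,0],[-0.06,0,0,0],[-0.1,0,0,0],[-0.1,0,0,0],[-0.1,0,0,0],[-0.1,0,0,0],[-0.06,0,0.1,0],[0,0,0.15,0],[0,0,0.15,0],[0,0,0.15,0],[0,0,0.15,0],[0,0,0.1,0],[0,0,0,0],[0,0,0,0]]]}}

```text
time: 23.2
tool_pos: [0.5184, 0.0377, 0.1634]
ee_rot: [1.939, 1.569, 0.256]
wrist_force: [0.9, 0.4, 0.7]
width: 0.0612
```

Run:
```python
from h import *
s=snap('wrist','wr14');s=snap('top','top14')
im=cv2.cvtColor(s['pixels'],cv2.COLOR_RGB2BGR)
cv2.imwrite('pics/car14.png',cv2.resize(im[150:210,190:270],(800,600),interpolation=cv2.INTER_CUBIC))
cv2.imwrite('pics/hop14.png',cv2.resize(im[110:165,325:435],(800,400),interpolation=cv2.INTER_CUBIC))
plan([.5353,-.4227,.12],-6.4)
```

```text
t 23.3 pos [0.5183 0.0387 0.1628] yaw -6.35 w 0.0616 F [-0.1  0.8  0.3]
  d_mm [  17.  -461.4  -42.8]  tool fractions now [0.1703 0.2714 1.8267]
  turn deg 0.05 fraction 0.0001  fractions after turn [0.171  0.2733 1.8264]
```

View pics/wr14.png

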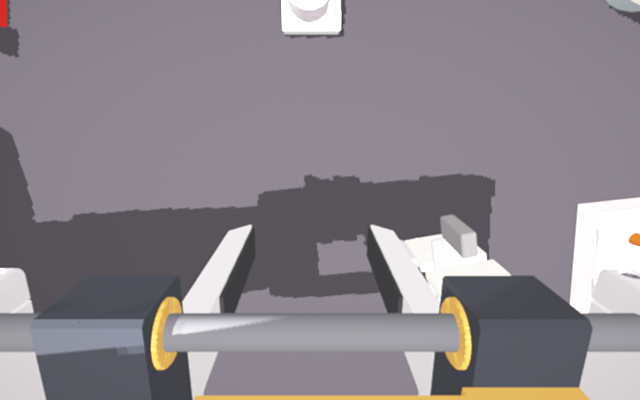

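View pics/top14.png

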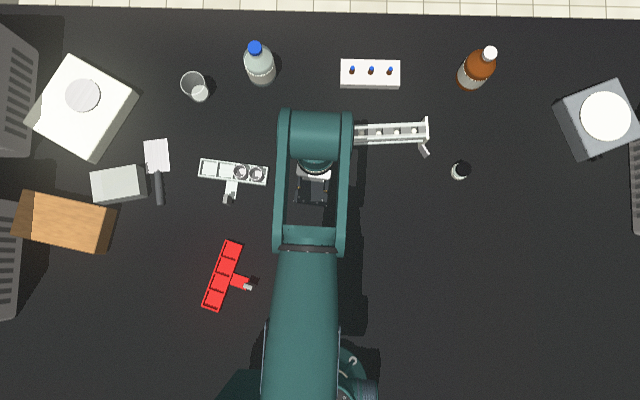

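View pics/hop14.png

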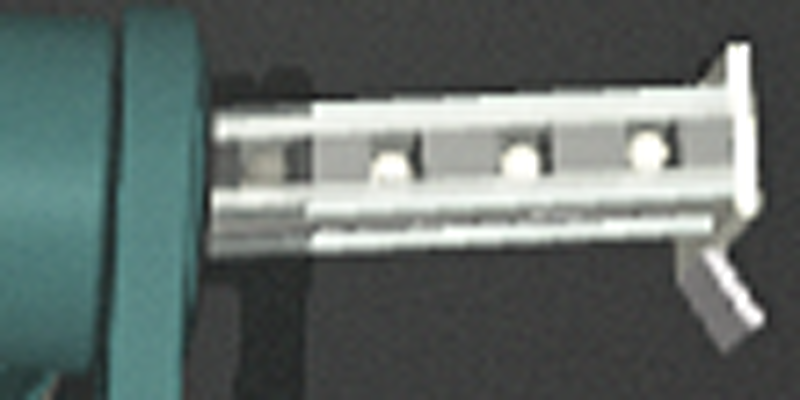

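Run:
```python
from h import *
im=cv2.imread('pics/top0.png')
a=cv2.resize(im[112:164,326:366],(600,780),interpolation=cv2.INTER_CUBIC)[:600]
b=cv2.resize(im[108:160,396:436],(600,780),interpolation=cv2.INTER_CUBIC)[:600]
cv2.imwrite('pics/hl.png',a);cv2.imwrite('pics/hr.png',b)
```

```text
(no output)
```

View pics/hl.png

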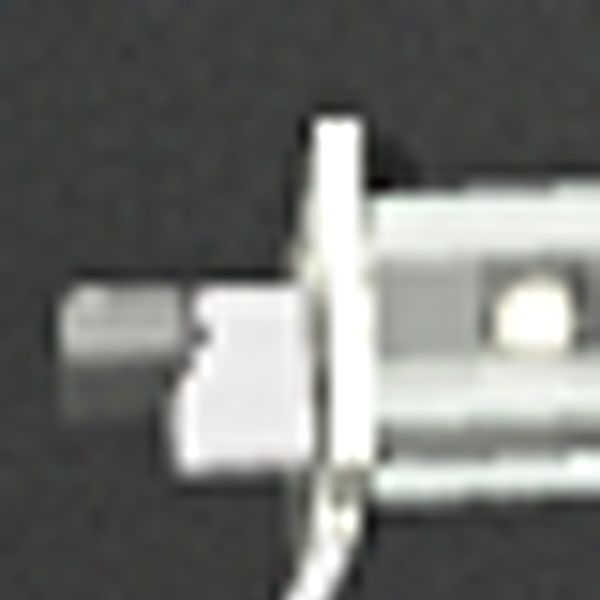

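View pics/hr.png

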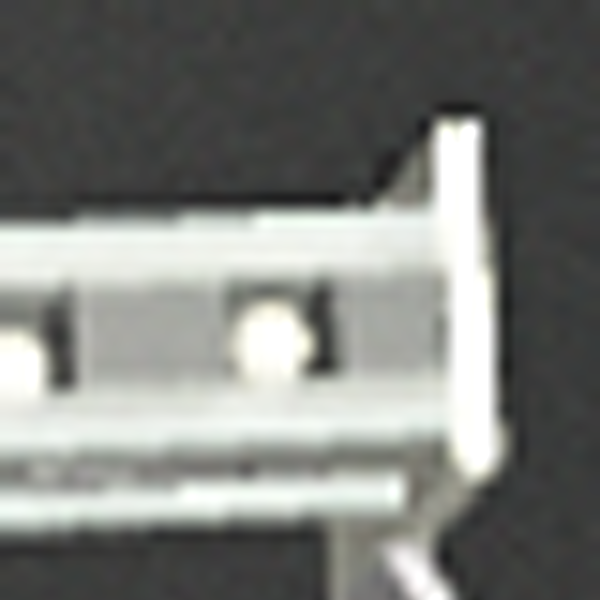

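Run:
```python
from h import *
s=snap('top')
L=lambda x,y,z:onplane(s,326+x/15-.47,112+y/15-.47,z)
Rr=lambda x,y,z:onplane(s,396+x/15-.47,108+y/15-.47,z)
lr,lf,rr,rf=L(337,118,.104),L(354,467,.104),Rr(458,120,.104),Rr(476,472,.104)
print(lr,lf,rr,rf)
print('len',np.linalg.norm(lf-rf),np.linalg.norm(lr-rr))
for a,b in((rf,lf),(rr,lr)): d=b-a;print('yaw from row',np.degrees(np.arctan2(-d[0],d[1])))
for a,b in((lf,lr),(rf,rr)): d=b-a;print('yaw from walls',np.degrees(np.arctan2(d[1],d[0])),np.linalg.norm(d))
print('mid front',(lf+rf)/2,'rear',(lr+rr)/2)
bd=L(535,315,.0865);ba=Rr(272,340,.0865)
print('balls',bd,ba,np.linalg.norm(bd-ba),'mid',(bd+ba)/2,np.degrees(np.arctan2(-(bd-ba)[0],(bd-ba)[1])))
hb=L(120,322,.104);print('handle top',hb)
```

```text
[ 0.66599455 -0.03868664  0.104     ] [ 0.60695583 -0.04247908  0.104     ] [ 0.68072933 -0.23336523  0.104     ] [ 0.62098235 -0.23630111  0.104     ]
len 0.19432890669619124 0.19523541008408835
yaw from row 4.1391657808174624
yaw from row 4.328334531109935
yaw from walls 3.6754248881531004 0.05916040414588493
yaw from walls 2.813171902327382 0.05981907657952798
mid front [ 0.61396909 -0.13939009  0.104     ] rear [ 0.67336194 -0.13602594  0.104     ]
balls [ 0.63802655 -0.07352591  0.0865    ] [ 0.64730848 -0.20590229  0.0865    ] 0.13270139244647736 mid [ 0.64266752 -0.1397141   0.0865    ] 4.010886165576282
handle top [ 0.63048503 -0.00335497  0.104     ]
```

Request:
{"name": "drive_tool", "arguments": {"commands": [[[0,-0.03,-0.06,0],[0,-0.045,-0.13,0],[0,-0.05,-0.15,0],[0,-0.05,-0.15,0],[0,-0.05,-0.15,0],[0,-0.05,-0.14,0],[0,-0.036,-0.08,0],[0,0,-0.025,0],[0,0,0,0.021],[0,0,0,0.021],[0,0,0,0.021],[0,0,0,0.021],[0,0,0,0.021],[0,0,0,0.021],[0,0,0,0.021],[0,0,0,0.021],[0,0,0,0.021],[0,0,0,0.021],[0,0,0,0.021],[0,0,0,0.019]]], "grip": 0.5}}

```text
time: 25.35
tool_pos: [0.4657, 0.2659, 0.1619]
ee_rot: [1.831, 1.57, -1.427]
wrist_force: [1.0, 0.2, 0.3]
width: 0.047
```

Request:
{"name": "drive_tool", "arguments": {"commands": [[[0,0,0,0],[0,0,0,0],[0,0,0,0]]]}}

```text
time: 25.65
tool_pos: [0.4655, 0.2661, 0.1619]
ee_rot: [1.77, 1.571, -1.481]
wrist_force: [-0.4, 0.1, 0.1]
width: 0.0471
```

Run:
```python
from h import *
plan([.4658,.2672,.026],-96.4)
s=snap('wrist','wr15')
o=robot.get_obs();print(o['joint_positions'].round(2))
print(proj(s,[.4658,.2672,.065]))
```

```text
t 25.65 pos [0.4655 0.2661 0.1619] yaw -96.31 w 0.0471 F [-0.4  0.1  0.1]
  d_mm [   0.3    1.1 -135.9]  tool fractions now [ 0.5437 -0.0044 -0.0006]
  turn deg 0.09 fraction 0.0002  fractions after turn [ 0.5437 -0.0043 -0.0006]
[ 0.41  0.07  1.48 -0.    1.6   2.1 ]
[309.17010652 195.59355801]
```

View pics/wr15.png

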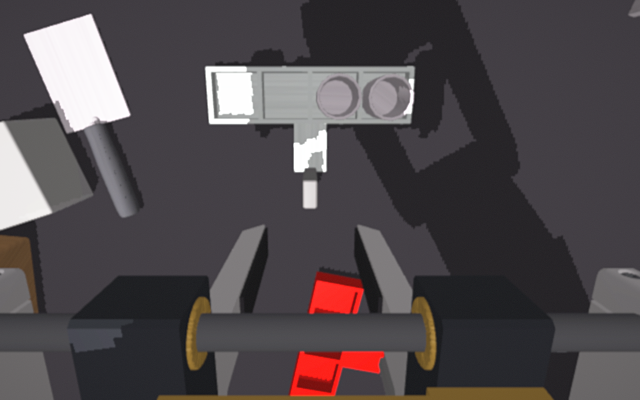

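Request:
{"name": "drive_tool", "arguments": {"commands": [[[0.04,-0.004,0,0],[0.08,0,0,0],[0.09,0,0,0],[0.09,0,0,0],[0.09,0,0,0],[0.08,0,0,0],[0.05,0,0,0],[0.0237,0,0,0],[0,0,0,0],[0,0,0,0]]]}}

```text
time: 26.7
tool_pos: [0.4662, 0.2676, 0.0269]
ee_rot: [-2.686, 1.569, 0.343]
wrist_force: [-0.4, 0.7, 0.6]
width: 0.0468
```

Run:
```python
from h import *
plan([.4658,.2672,.026],-96.4)
s=snap('wrist','wr16')
```

```text
t 26.7 pos [0.4662 0.2676 0.0269] yaw -96.4 w 0.0468 F [-0.4  0.7  0.6]
  d_mm [-0.4 -0.4 -0.9]  tool fractions now [0.0035 0.0016 0.0015]
  turn deg 0.0 fraction 0.0  fractions after turn [0.0035 0.0016 0.0015]
```

View pics/wr16.png

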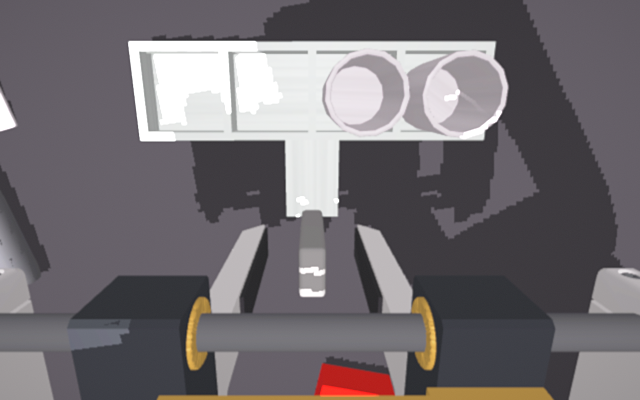

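Request:
{"name": "drive_tool", "arguments": {"commands": [[[0.002,0.001,0.001,0],[0,0,0,0],[0,0,0,0],[0,0,0,0],[0,0,0,0],[0,0,0,0],[0,0,0,0],[0,0,0,0],[0,0,0,0],[0,0,0,0]]], "grip": 0}}

```text
time: 27.75
tool_pos: [0.4653, 0.267, 0.0256]
ee_rot: [3.122, 1.571, -0.131]
wrist_force: [-0.9, -0.3, 1.4]
width: 0.0118
```

Request:
{"name": "drive_tool", "arguments": {"commands": [[[0,0,-0.01,0],[0,0,-0.02,0],[0,0,-0.03,-0.004],[0,0,-0.02,-0.005],[0,0,0,-0.006],[0,0,0,-0.006],[0,0,0,-0.005],[0,0,0,-0.0032],[0,0,0,0],[0,0,0,0]]]}}

```text
time: 28.75
tool_pos: [0.4856, 0.2646, 0.0256]
ee_rot: [2.423, 1.57, -0.647]
wrist_force: [1.1, -1.1, 1.3]
width: 0.0124
```

Run:
```python
from h import *
plan([.4575,-.1511,.026],-85.9)
s=snap('wrist','wr17')
```

```text
t 28.75 pos [0.4856 0.2646 0.0256] yaw -85.91 w 0.0124 F [ 1.1 -1.1  1.3]
  d_mm [-2.810e+01 -4.157e+02  4.000e-01]  tool fractions now [-5.0000e-04  1.6506e+00  2.3070e-01]
  turn deg -0.01 fraction -0.0  fractions after turn [-1.5000e-03  1.6505e+00  2.3100e-01]
```

View pics/wr17.png

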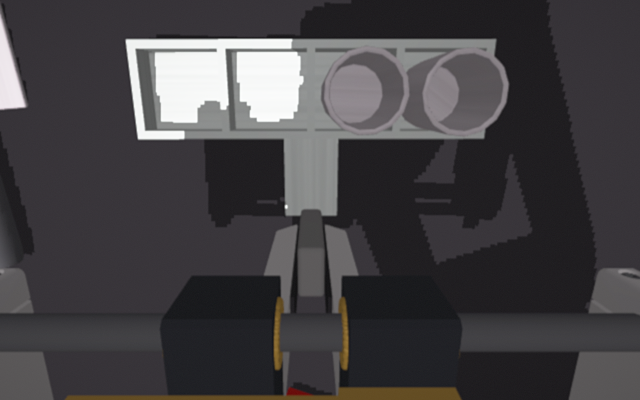

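Request:
{"name": "drive_tool", "arguments": {"commands": [[[0,0,0.03,0],[0,0.02,0.05,0],[0,0.04,0.05,0],[0,0.06,0.05,0],[0,0.07,0.03,0],[0,0.08,0.02,0],[0,0.08,0,0],[0,0.08,0,0],[0,0.08,0,0],[0,0.08,0,0],[0,0.08,0,0],[0,0.08,0,0],[0,0.08,0,0],[0,0.07,0,0],[0,0.05,0,0],[0,0.02,0,0],[0,0,0,0],[0,0,0,0]]]}}

```text
time: 30.6
tool_pos: [0.4448, 0.0188, 0.0256]
ee_rot: [0.867, 1.57, -2.202]
wrist_force: [-0.9, -0.6, 3.1]
width: 0.0116
```

Run:
```python
from h import *
plan([.4575,-.1511,.026],-85.9)
s=snap('wrist','wr18');s=snap('top','top18')
```

```text
t 30.6 pos [0.4448 0.0188 0.0256] yaw -85.88 w 0.0116 F [-0.9 -0.6  3.1]
  d_mm [  12.7 -169.9    0.4]  tool fractions now [-0.0012  0.6815 -0.0017]
  turn deg 0.02 fraction 0.0001  fractions after turn [-0.0017  0.6815 -0.0019]
```

View pics/wr18.png

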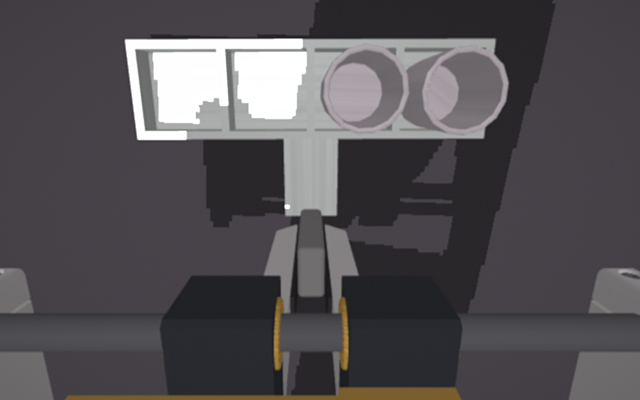

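View pics/top18.png

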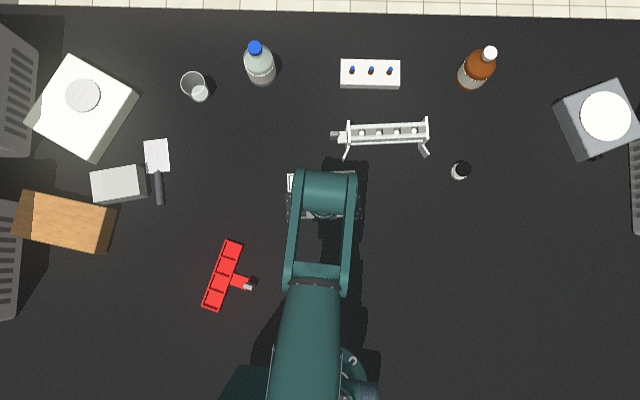

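Grasp firm. Continue sideways until in front of the bay.

Request:
{"name": "drive_tool", "arguments": {"commands": [[[0,0.02,0,0],[0,0.05,0,0],[0,0.07,0,0],[0,0.08,0,0],[0,0.08,0,0],[0,0.08,0,0],[0,0.08,0,0],[0,0.08,0,0],[0,0.07,0,0],[0,0.05,0,0],[0,0.0215,0,0],[0,0,0,0],[0,0,0,0],[0,0,0,0]]]}}

```text
time: 32.1
tool_pos: [0.4576, -0.1513, 0.0256]
ee_rot: [1.918, 1.569, -1.152]
wrist_force: [1.0, -1.1, 2.1]
width: 0.012
```

Run:
```python
from h import *
plan([.4575,-.1511,.026],-85.9)
s=snap('wrist','wr19');s=snap('top','top19')
O=np.array([.640,-.138,0]);a=np.radians(4.1);ex=np.array([np.cos(a),np.sin(a),0]);ey=np.array([-ex[1],ex[0],0])
w=snap('wrist')
for x,y,z in((-25,-93.5,0),(-25,93.5,0),(-25,-97.5,.104),(-25,97.5,.104)): print(proj(w,O+ex*x/1e3+ey*y/1e3+[0,0,z])+[1.7,.8])
```

```text
t 32.1 pos [ 0.4576 -0.1513  0.0256] yaw -85.88 w 0.012 F [ 1.  -1.1  2.1]
  d_mm [-0.1  0.2  0.4]  tool fractions now [-0.0017 -0.0009  0.0004]
  turn deg 0.02 fraction 0.0  fractions after turn [-0.0017 -0.0009  0.0004]
[496.94803942 -69.2619687 ]
[125.59176725 -69.62883714]
[ 756.95351091 -292.85802245]
[-136.81095082 -294.7862197 ]
```

View pics/wr19.png

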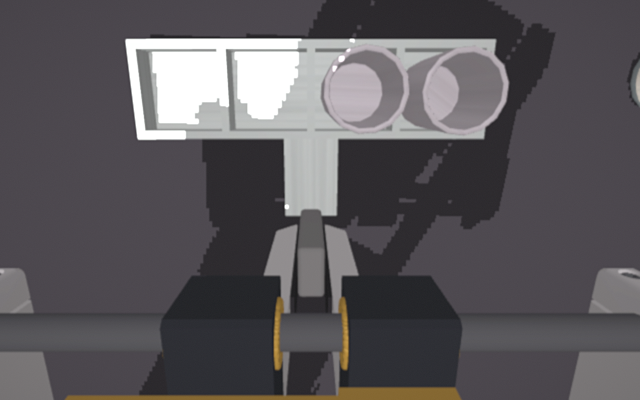

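View pics/top19.png

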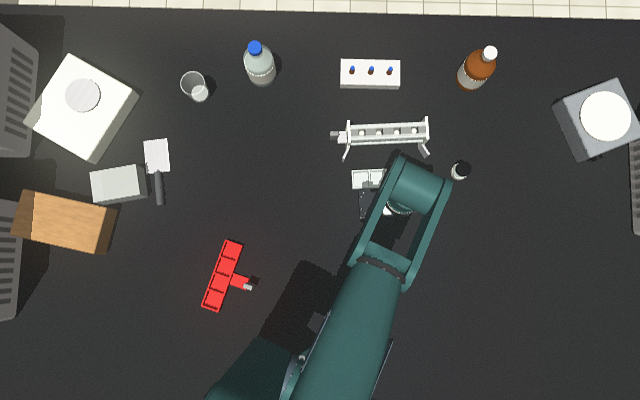

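Request:
{"name": "drive_tool", "arguments": {"commands": [[[0,0,-0.02,0],[0,0,-0.04,0],[0,0,-0.04,0],[0,0,-0.04,0],[0,0,-0.02,0],[0,0,0,0],[0,0,0,0]]]}}

```text
time: 32.95
tool_pos: [0.4959, -0.1483, 0.0256]
ee_rot: [0.081, 1.567, -2.989]
wrist_force: [-2.1, -1.1, 5.3]
width: 0.012
```

Run:
```python
from h import *
plan([.562,-.1436,.026],-85.9)
s=snap('wrist','wr20');s=snap('scene','sc20')
```

```text
t 32.95 pos [ 0.4959 -0.1483  0.0256] yaw -85.88 w 0.012 F [-2.1 -1.1  5.3]
  d_mm [66.1  4.7  0.4]  tool fractions now [-0.0028  0.0004 -0.2651]
  turn deg 0.02 fraction 0.0001  fractions after turn [-0.0018  0.0003 -0.2651]
```

View pics/wr20.png

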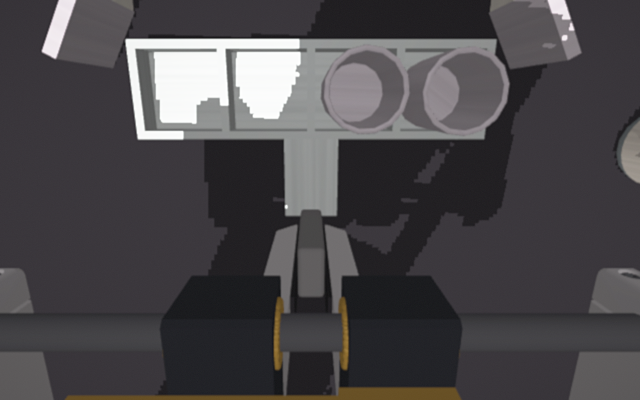

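View pics/sc20.png

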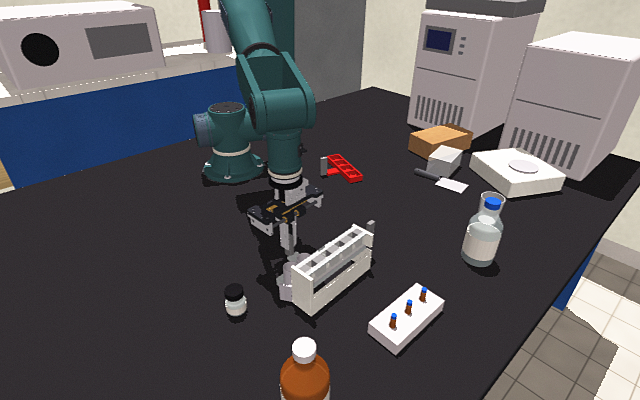

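Request:
{"name": "drive_tool", "arguments": {"commands": [[[0,0,-0.02,0],[0,0,-0.03,0],[0,0,-0.03,0],[0,0,-0.03,0],[0,0,-0.03,0],[0,0,-0.03,0],[0,0,-0.03,0],[0,0,-0.03,0],[0,0,-0.01,0],[0,0,0,0],[0,0,0,0]]]}}

```text
time: 34.15
tool_pos: [0.5553, -0.144, 0.0256]
ee_rot: [0.056, 1.566, -3.013]
wrist_force: [-5.3, -0.4, 7.1]
width: 0.0118
```

Run:
```python
from h import *
plan([.562,-.1436,.026],-85.9)
s=snap('wrist','wr21')
```

```text
t 34.15 pos [ 0.5553 -0.144   0.0256] yaw -85.89 w 0.0118 F [-5.3 -0.4  7.1]
  d_mm [6.7 0.4 0.4]  tool fractions now [-0.0018  0.0002 -0.0269]
  turn deg 0.01 fraction 0.0  fractions after turn [-0.0017  0.0002 -0.0269]
```

View pics/wr21.png

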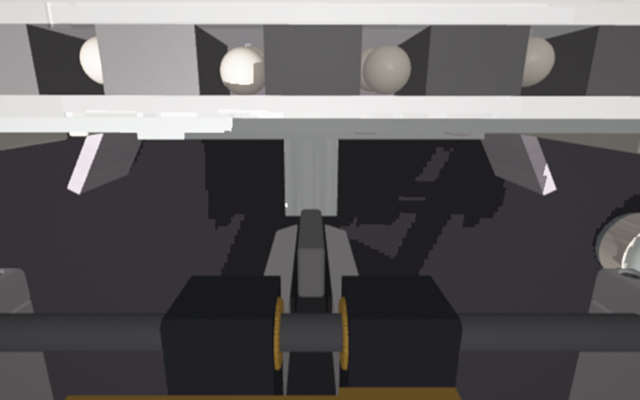

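Request:
{"name": "drive_tool", "arguments": {"commands": [[[0,0,-0.006,0],[0,0,-0.006,0],[0,0,-0.006,0],[0,0,-0.004,0],[0,0,0,0]]]}}

```text
time: 34.7
tool_pos: [0.5602, -0.1437, 0.0256]
ee_rot: [0.022, 1.565, -3.048]
wrist_force: [-6.7, -1.2, 6.9]
width: 0.0119
```

Request:
{"name": "drive_tool", "arguments": {"commands": [[[0,0,-0.003,0],[0,0,-0.003,0],[0,0,0,0]]]}}

```text
time: 35.0
tool_pos: [0.5616, -0.1436, 0.0256]
ee_rot: [0.028, 1.565, -3.042]
wrist_force: [-6.5, -0.7, 7.0]
width: 0.0115
```

Request:
{"name": "drive_tool", "arguments": {"commands": [[[0,0,-0.003,0],[0,0,-0.003,0],[0,0,0,0]]]}}

```text
time: 35.3
tool_pos: [0.562, -0.1434, 0.0256]
ee_rot: [-0.035, 1.563, -3.105]
wrist_force: [-11.0, 0.2, 9.3]
width: 0.0118
```

Request:
{"name": "drive_tool", "arguments": {"commands": [[[0,0,-0.003,0],[0,0,-0.003,0],[0,0,0,0]]]}}

```text
time: 35.6
tool_pos: [0.5621, -0.1433, 0.0255]
ee_rot: [-0.042, 1.559, -3.112]
wrist_force: [-14.4, 0.1, 10.7]
width: 0.0117
```

Request:
{"name": "drive_tool", "arguments": {"commands": [[[0,0,-0.003,0],[0,0,-0.003,0],[0,0,0,0]]]}}

```text
time: 35.9
tool_pos: [0.5623, -0.1433, 0.0255]
ee_rot: [-0.045, 1.556, -3.115]
wrist_force: [-16.5, -0.1, 12.9]
width: 0.0115
```

Request:
{"name": "drive_tool", "arguments": {"commands": [[[0,0,0.004,0],[0,0,0,0],[0,0,0,0],[0,0,0,0],[0,0,0,0]]], "grip": 0.4}}

```text
time: 36.4
tool_pos: [0.5677, -0.143, 0.0253]
ee_rot: [-0.182, 1.571, 3.032]
wrist_force: [0.0, 0.7, -0.4]
width: 0.0373
```

Run:
```python
from h import *
plan([.562,-.1436,.16],-85.9)
```

```text
t 36.4 pos [ 0.5677 -0.143   0.0253] yaw -85.88 w 0.0373 F [ 0.   0.7 -0.4]
  d_mm [ -5.7  -0.6 134.7]  tool fractions now [-0.5388  0.0009  0.0231]
  turn deg 0.02 fraction 0.0001  fractions after turn [-0.5388  0.0009  0.0231]
```

Request:
{"name": "drive_tool", "arguments": {"commands": [[[-0.03,0,0,0],[-0.06,0,0,0],[-0.1,0,0,0],[-0.1,0,0,0],[-0.1,0,0,0],[-0.1,0,0,0],[-0.05,0,0,0],[0,0,0,0],[0,0,0,0],[0,0,0,0]]]}}

```text
time: 37.4
tool_pos: [0.5667, -0.1428, 0.1587]
ee_rot: [-0.392, 1.568, 2.821]
wrist_force: [-0.7, 0.6, 0.3]
width: 0.0374
```

Run:
```python
from h import *
plan([.6303,-.0034,.12],4.1)
s=snap('wrist','wr22');s=snap('top','top22')
```

```text
t 37.4 pos [ 0.5667 -0.1428  0.1587] yaw -85.89 w 0.0374 F [-0.7  0.6  0.3]
  d_mm [ 63.6 139.4 -38.7]  tool fractions now [ 0.1547 -0.5377 -0.2941]
  turn deg -89.99 fraction -0.25  fractions after turn [ 0.1549  0.2936 -0.5379]
```

View pics/wr22.png

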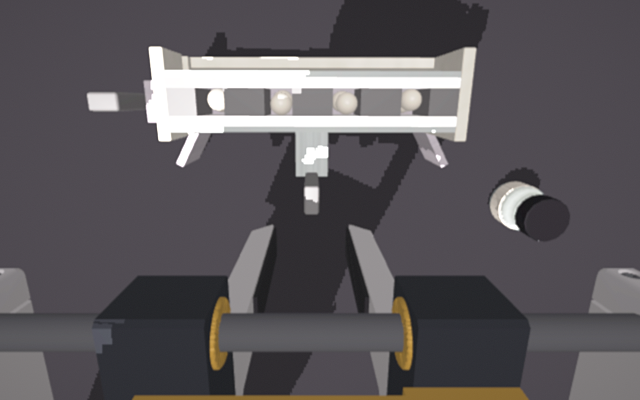

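View pics/top22.png

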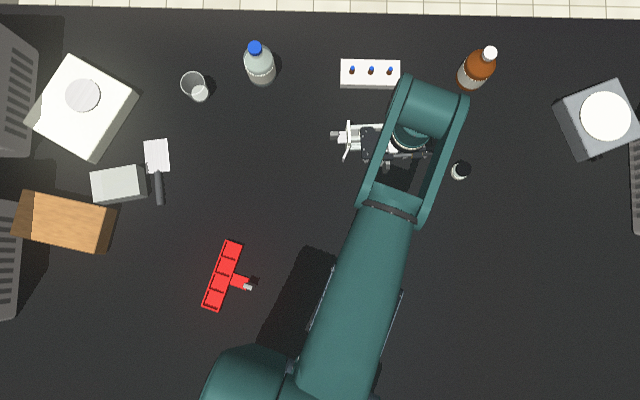

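Run:
```python
from h import *
s=snap('wrist')
im=cv2.cvtColor(s['pixels'],cv2.COLOR_RGB2BGR)
cv2.imwrite('pics/c22.png',cv2.resize(im[90:230,230:400],(729,600),interpolation=cv2.INTER_CUBIC))
O=np.array([.640,-.138,0]);a=np.radians(4.1);ex=np.array([np.cos(a),np.sin(a),0]);ey=np.array([-ex[1],ex[0],0])
f=600/140
for n,x,y,z in(('hT1',-90,-6,65),('hT2',-90,6,65),('hT3',-66,6,65),('armend',-66,-15,8),('armfront',-24,15,8)):
    p=proj(s,O+ex*x/1e3+ey*y/1e3+[0,0,z/1e3])+[1.7,.8];print(n,p.round(1),((p-[230,90]+.5)*f).round(0))
```

```text
hT1 [320.2 216.8] [389. 546.]
hT2 [305.4 216.8] [325. 546.]
hT3 [305.3 188.3] [325. 423.]
armend [328.5 174. ] [424. 362.]
armfront [296.6 129.4] [287. 171.]
```

View pics/c22.png

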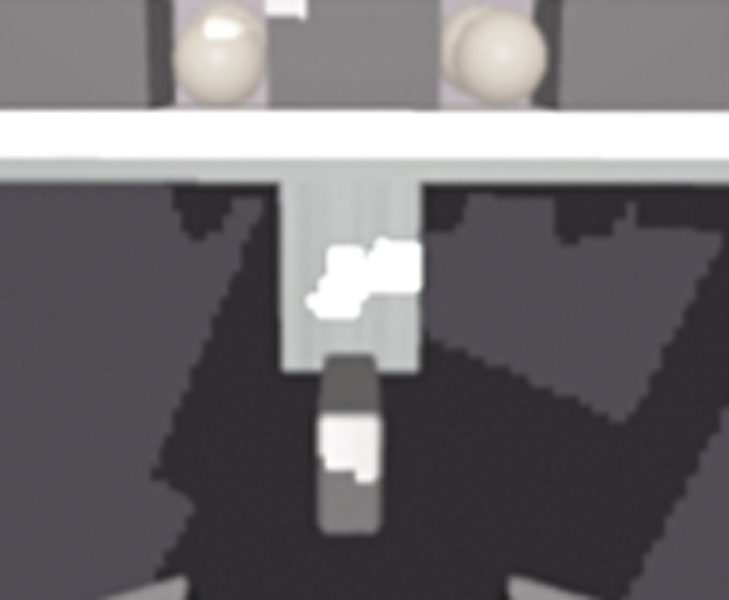

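Request:
{"name": "drive_tool", "arguments": {"commands": [[[0,-0.06,-0.03,0],[0,-0.1,-0.06,0],[0,-0.12,-0.07,0],[0,-0.12,-0.07,0],[0,-0.1,-0.05,0],[0,-0.038,-0.014,0],[0,0,0,-0.021],[0,0,0,-0.021],[0,0,0,-0.021],[0,0,0,-0.021],[0,0,0,-0.021],[0,0,0,-0.021],[0,0,0,-0.021],[0,0,0,-0.021],[0,0,0,-0.021],[0,0,0,-0.021],[0,0,0,-0.021],[0,0,0,-0.019],[0,0,0,0],[0,0,0,0]]]}}

```text
time: 39.55
tool_pos: [0.6311, -0.0038, 0.1604]
ee_rot: [-1.06, 1.57, -2.562]
wrist_force: [0.0, 0.4, -0.2]
width: 0.0373
```

Request:
{"name": "drive_tool", "arguments": {"commands": [[[0,0,0,0],[0,0,0,0]]]}}

```text
time: 39.75
tool_pos: [0.6312, -0.0037, 0.1605]
ee_rot: [-0.522, 1.571, -2.022]
wrist_force: [0.1, 0.6, -0.5]
width: 0.0373
```

Run:
```python
from h import *
plan([.6303,-.0034,.071],4.1)
s=snap('wrist','wr23');print(proj(s,[.6303,-.0034,.104])+[1.7,.8])
```

```text
t 39.75 pos [ 0.6312 -0.0037  0.1605] yaw 4.05 w 0.0373 F [ 0.1  0.6 -0.5]
  d_mm [ -0.9   0.3 -89.5]  tool fractions now [ 0.358  -0.0035 -0.0014]
  turn deg -0.05 fraction -0.0001  fractions after turn [ 0.358  -0.0035 -0.0014]
[310.29875957 209.80736052]
```

View pics/wr23.png

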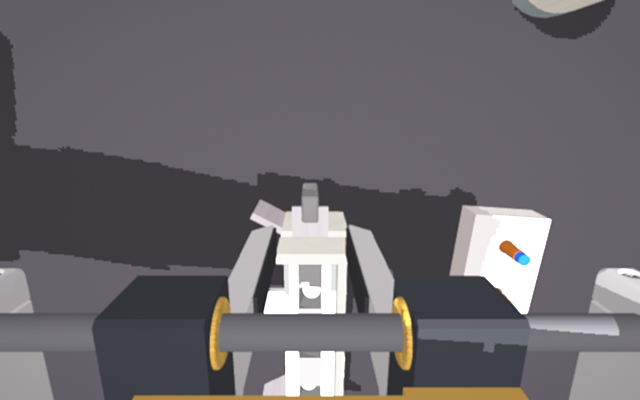

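Request:
{"name": "drive_tool", "arguments": {"commands": [[[0.04,-0.0035,-0.001,0],[0.07,0,0,0],[0.07,0,0,0],[0.07,0,0,0],[0.06,0,0,0],[0.03,0,0,0],[0.014,0,0,0],[0,0,0,0],[0,0,0,0],[0,0,0,0]]]}}

```text
time: 40.8
tool_pos: [0.6311, -0.0035, 0.0733]
ee_rot: [1.364, 1.569, -0.135]
wrist_force: [-0.4, 1.3, 0.8]
width: 0.0375
```

Run:
```python
from h import *
plan([.6303,-.0034,.071],4.1)
s=snap('wrist','wr24')
```

```text
t 40.8 pos [ 0.6311 -0.0035  0.0733] yaw 4.11 w 0.0375 F [-0.4  1.3  0.8]
  d_mm [-0.8  0.1 -2.3]  tool fractions now [ 0.009  -0.0032 -0.0007]
  turn deg 0.01 fraction 0.0  fractions after turn [ 0.009  -0.0032 -0.0007]
```

View pics/wr24.png

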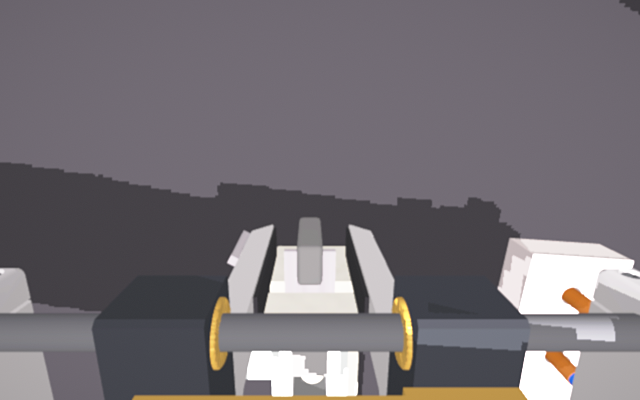

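Request:
{"name": "drive_tool", "arguments": {"commands": [[[0.004,0,0,0],[0,0,0,0],[0,0,0,0],[0,0,0,0],[0,0,0,0],[0,0,0,0],[0,0,0,0],[0,0,0,0]]], "grip": 0}}

```text
time: 41.65
tool_pos: [0.6304, -0.0035, 0.0711]
ee_rot: [0.812, 1.571, -0.687]
wrist_force: [0.1, -0.7, 0.1]
width: 0.0115
```

Run:
```python
from h import *
plan([.6303-.0715*.088,-.0034+.9974*.088,.072],4.1)
```

```text
t 41.65 pos [ 0.6304 -0.0035  0.0711] yaw 4.11 w 0.0115 F [ 0.1 -0.7  0.1]
  d_mm [-6.4 87.9  0.9]  tool fractions now [-3.700e-03 -3.000e-04 -3.524e-01]
  turn deg 0.01 fraction 0.0  fractions after turn [-0.0036 -0.0004 -0.3524]
```

Request:
{"name": "drive_tool", "arguments": {"commands": [[[0,0,-0.01,0],[0,0,-0.02,0],[0,0,-0.025,0],[0,0,-0.025,0],[0,0,-0.025,0],[0,0,-0.025,0],[0,0,-0.025,0],[0,0,-0.025,0],[0,0,-0.025,0],[0,0,-0.025,0],[0,0,-0.025,0],[0,0,-0.025,0],[0,0,-0.02,0],[0,0,-0.02,0],[0,0,0,0],[0,0,0,0]]]}}

```text
time: 43.25
tool_pos: [0.6247, 0.0777, 0.0711]
ee_rot: [2.906, 1.569, 1.407]
wrist_force: [3.4, 1.0, -1.1]
width: 0.0117
```

Run:
```python
from h import *
plan([.6303-.0715*.088,-.0034+.9974*.088,.072],4.1)
s=snap('wrist','wr25');s=snap('top','top25')
im=cv2.cvtColor(s['pixels'],cv2.COLOR_RGB2BGR)
cv2.imwrite('pics/h25.png',cv2.resize(im[100:170,290:440],(800,373),interpolation=cv2.INTER_CUBIC))
```

```text
t 43.25 pos [0.6247 0.0777 0.0711] yaw 4.15 w 0.0117 F [ 3.4  1.  -1.1]
  d_mm [-0.7  6.7  0.9]  tool fractions now [-0.0036 -0.0009 -0.0268]
  turn deg 0.05 fraction 0.0001  fractions after turn [-0.0036 -0.0009 -0.0268]
```

View pics/wr25.png

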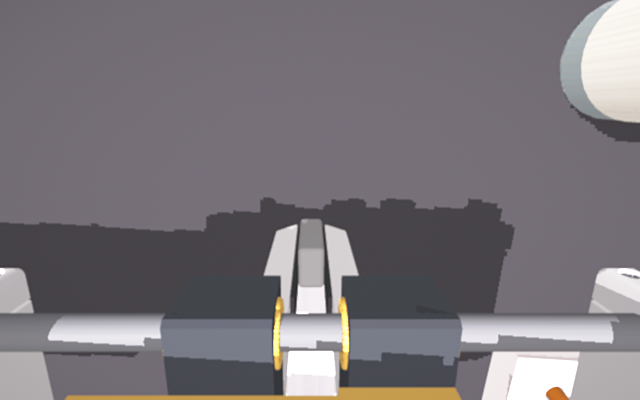

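View pics/h25.png

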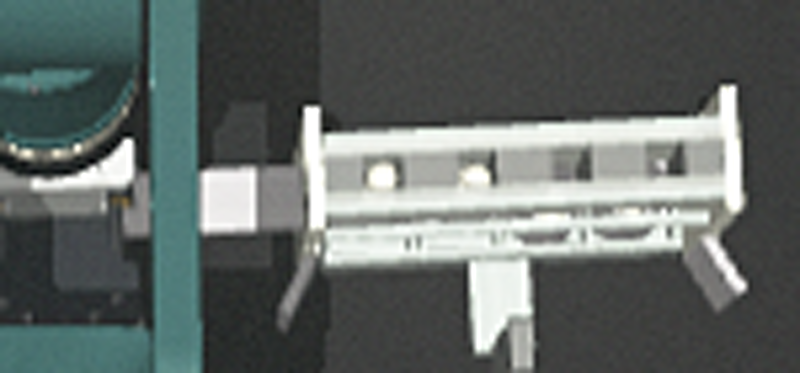

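Request:
{"name": "drive_tool", "arguments": {"commands": [[[0,0,-0.012,0],[0,0,-0.012,0],[0,0,0,0],[0,0,0,0],[0,0,0,0]]]}}

```text
time: 43.85
tool_pos: [0.6244, 0.0822, 0.0711]
ee_rot: [1.174, 1.57, -0.325]
wrist_force: [3.9, -2.4, -1.4]
width: 0.0119
```

Run:
```python
from h import *
plan([.6303-.0715*.088,-.0034+.9974*.088,.072],4.1)
s=snap('scene','sc26');s=snap('top','top26')
im=cv2.cvtColor(s['pixels'],cv2.COLOR_RGB2BGR)
cv2.imwrite('pics/h26.png',cv2.resize(im[100:170,290:440],(800,373),interpolation=cv2.INTER_CUBIC))
```

```text
t 43.85 pos [0.6244 0.0822 0.0711] yaw 4.1 w 0.0119 F [ 3.9 -2.4 -1.4]
  d_mm [-0.4  2.2  0.9]  tool fractions now [-0.0037 -0.0009 -0.0088]
  turn deg 0.0 fraction 0.0  fractions after turn [-0.0037 -0.0009 -0.0088]
```

View pics/h26.png

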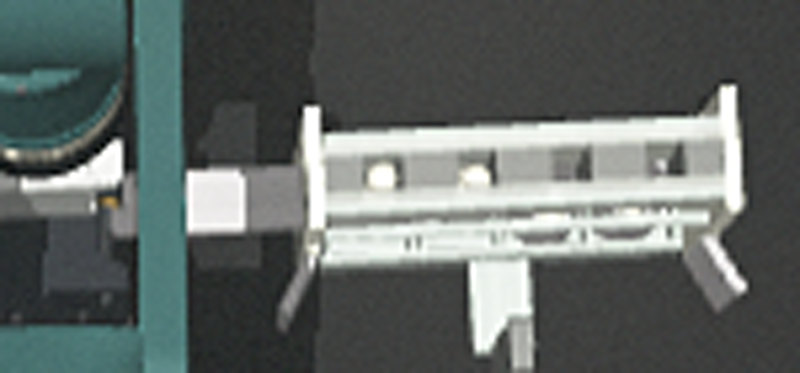

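View pics/sc26.png

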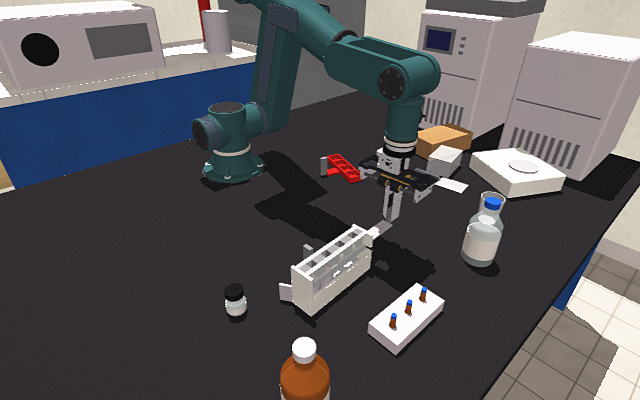

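Request:
{"name": "drive_tool", "arguments": {"commands": [[[0,0,0.01,0],[0,0,0.02,0],[0,0,0.025,0],[0,0,0.025,0],[0,0,0.025,0],[0,0,0.025,0],[0,0,0.025,0],[0,0,0.025,0],[0,0,0.025,0],[0,0,0.025,0],[0,0,0.025,0],[0,0,0.025,0],[0,0,0.025,0],[0,0,0.02,0],[0,0,0.015,0],[0,0,0,0],[0,0,0,0]]]}}

```text
time: 45.65
tool_pos: [0.6304, -0.0036, 0.071]
ee_rot: [-0.017, 1.569, -1.516]
wrist_force: [3.8, -1.0, -0.2]
width: 0.0119
```

Request:
{"name": "drive_tool", "arguments": {"commands": [[[0,0,0.004,0],[0,0,0.004,0],[0,0,0,0]]]}}

```text
time: 45.95
tool_pos: [0.6304, -0.0036, 0.0711]
ee_rot: [3.139, 1.57, 1.641]
wrist_force: [3.0, 3.8, 0.5]
width: 0.0119
```

Request:
{"name": "drive_tool", "arguments": {"commands": [[[0,0,0.004,0],[0,0,0.004,0],[0,0,0,0]]]}}

```text
time: 46.25
tool_pos: [0.6304, -0.0036, 0.0711]
ee_rot: [-3.127, 1.566, 1.659]
wrist_force: [2.8, 8.2, 1.2]
width: 0.0117
```

Request:
{"name": "drive_tool", "arguments": {"commands": [[[0,0,0.004,0],[0,0,0.004,0],[0,0,0,0]]]}}

```text
time: 46.55
tool_pos: [0.6304, -0.0037, 0.0711]
ee_rot: [-3.125, 1.563, 1.662]
wrist_force: [2.5, 12.1, 1.6]
width: 0.0116
```

Request:
{"name": "drive_tool", "arguments": {"commands": [[[0,0,-0.016,0],[0,0,0,0]]]}}

```text
time: 46.75
tool_pos: [0.6304, -0.0036, 0.0711]
ee_rot: [-3.133, 1.57, 1.652]
wrist_force: [4.7, 3.7, -0.1]
width: 0.0117
```

Request:
{"name": "drive_tool", "arguments": {"commands": [[[0,0,0,0],[0,0,0,0],[0,0,0,0],[0,0,0,0],[0,0,0,0]]], "grip": 0.4}}

```text
time: 47.25
tool_pos: [0.6302, -0.0048, 0.0709]
ee_rot: [-1.111, 1.57, -2.61]
wrist_force: [0.5, -0.4, 0.1]
width: 0.0374
```

Request:
{"name": "drive_tool", "arguments": {"commands": [[[-0.03,0,0,0],[-0.06,0,0,0],[-0.1,0,0,0],[-0.1,0,0,0],[-0.06,0,0,0],[0,0,0,0],[0,0,0,0],[0,0,0,0]]]}}

```text
time: 48.05
tool_pos: [0.6296, -0.0044, 0.1568]
ee_rot: [-1.703, 1.568, 3.081]
wrist_force: [0.9, 0.2, -0.5]
width: 0.0377
```

Run:
```python
from h import *
plan([.5622,-.1436,.16],-85.9)
s=snap('wrist','wr27');s=snap('top','top27')
im=cv2.cvtColor(s['pixels'],cv2.COLOR_RGB2BGR)
cv2.imwrite('pics/h27.png',cv2.resize(im[100:170,290:440],(800,373),interpolation=cv2.INTER_CUBIC))
```

```text
t 48.05 pos [ 0.6296 -0.0044  0.1568] yaw 4.11 w 0.0377 F [ 0.9  0.2 -0.5]
  d_mm [ -67.4 -139.2    3.2]  tool fractions now [-0.0121 -0.3088  0.5361]
  turn deg -89.99 fraction -0.25  fractions after turn [-0.0128 -0.5362 -0.3086]
```

View pics/wr27.png

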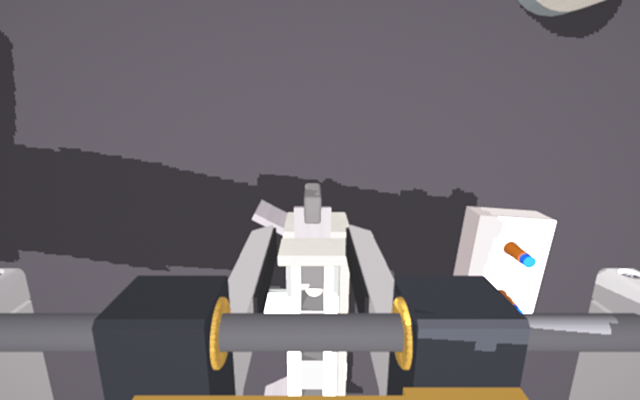

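View pics/h27.png

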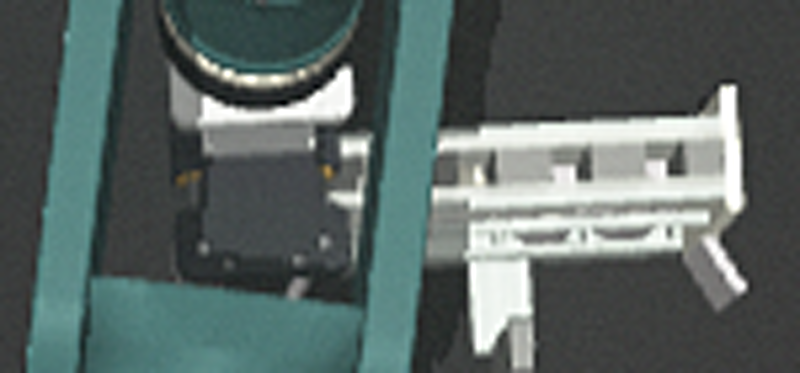

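Request:
{"name": "drive_tool", "arguments": {"commands": [[[0,-0.03,0.06,0],[0,-0.06,0.1,0],[0,-0.07,0.12,0],[0,-0.07,0.12,0],[0,-0.06,0.1,0],[0,-0.019,0.036,0],[0,0,0,0.021],[0,0,0,0.021],[0,0,0,0.021],[0,0,0,0.021],[0,0,0,0.021],[0,0,0,0.021],[0,0,0,0.021],[0,0,0,0.021],[0,0,0,0.021],[0,0,0,0.021],[0,0,0,0.021],[0,0,0,0.019],[0,0,0,0],[0,0,0,0]]]}}

```text
time: 50.15
tool_pos: [0.5629, -0.1434, 0.1583]
ee_rot: [-0.723, 1.57, 2.494]
wrist_force: [0.1, 0.1, -0.5]
width: 0.0377
```

Request:
{"name": "drive_tool", "arguments": {"commands": [[[0,0,0,0],[0,0,0,0]]]}}

```text
time: 50.35
tool_pos: [0.563, -0.1436, 0.1585]
ee_rot: [-0.32, 1.571, 2.895]
wrist_force: [-0.4, 0.3, 0.4]
width: 0.0378
```

Run:
```python
from h import *
plan([.5622,-.1436,.026],-85.9)
s=snap('wrist','wr28');print(proj(s,[.5622,-.1436,.065])+[1.7,.8])
```

```text
t 50.35 pos [ 0.563  -0.1436  0.1585] yaw -85.83 w 0.0378 F [-0.4  0.3  0.4]
  d_mm [  -0.8   -0.  -132.5]  tool fractions now [ 5.3e-01 -1.0e-04  3.1e-03]
  turn deg 0.07 fraction 0.0002  fractions after turn [ 5.3e-01 -2.0e-04  3.1e-03]
[312.02527718 198.57133153]
```

View pics/wr28.png

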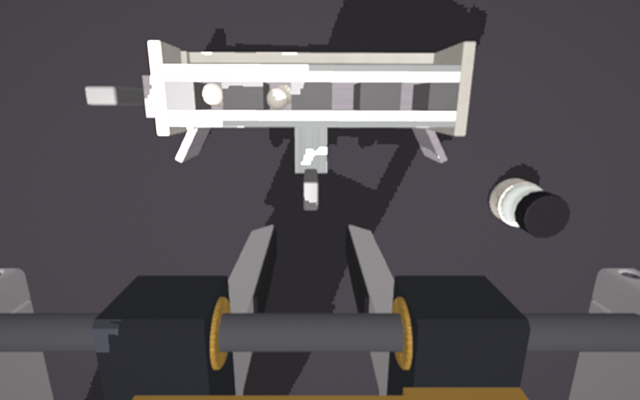

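Request:
{"name": "drive_tool", "arguments": {"commands": [[[0.04,0,0.002,0],[0.08,0,0,0],[0.09,0,0,0],[0.09,0,0,0],[0.09,0,0,0],[0.07,0,0,0],[0.045,0,0,0],[0.02,0,0,0],[0,0,0,0],[0,0,0,0]]]}}

```text
time: 51.4
tool_pos: [0.5632, -0.1439, 0.0282]
ee_rot: [2.682, 1.569, -0.388]
wrist_force: [-0.0, -0.4, -0.3]
width: 0.0373
```

Request:
{"name": "drive_tool", "arguments": {"commands": [[[0,0,0,0],[0,0,0,0],[0,0,0,0],[0,0,0,0],[0,0,0,0],[0,0,0,0],[0,0,0,0],[0,0,0,0]]], "grip": 0}}

```text
time: 52.2
tool_pos: [0.5626, -0.1435, 0.0278]
ee_rot: [-2.775, 1.57, 0.438]
wrist_force: [-1.2, 2.6, 4.3]
width: 0.0118
```

Run:
```python
from h import *
plan([.4575,-.1511,.026],-85.9)
s=snap('wrist','wr29')
```

```text
t 52.2 pos [ 0.5626 -0.1435  0.0278] yaw -85.89 w 0.0118 F [-1.2  2.6  4.3]
  d_mm [-105.1   -7.6   -1.8]  tool fractions now [6.900e-03 1.000e-04 4.217e-01]
  turn deg 0.01 fraction 0.0  fractions after turn [7.100e-03 2.000e-04 4.216e-01]
```

View pics/wr29.png

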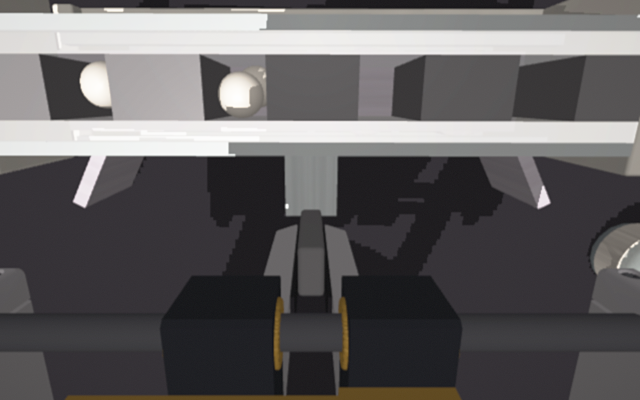

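Request:
{"name": "drive_tool", "arguments": {"commands": [[[0,0,0.01,0],[0,0,0.02,0],[0,0,0.03,0],[0,0,0.04,0],[0,0,0.04,0],[0,0,0.04,0],[0,0,0.04,0],[0,0,0.04,0],[0,0,0.04,0],[0,0,0.04,0],[0,0,0.04,0],[0,0,0.04,0],[0,0,0.04,0],[0,0,0.03,0],[0,0,0.02,0],[0,0,0.01,0],[0,0,0,0],[0,0,0,0],[0,0,0,0]]]}}

```text
time: 54.15
tool_pos: [0.4325, -0.1532, 0.0277]
ee_rot: [0.469, 1.57, -2.601]
wrist_force: [2.1, 0.4, 6.0]
width: 0.012
```

Run:
```python
from h import *
plan([.4375,-.1521,.026],-85.9)
s=snap('wrist','wr30')
```

```text
t 54.15 pos [ 0.4325 -0.1532  0.0277] yaw -85.89 w 0.012 F [2.1 0.4 6. ]
  d_mm [ 5.   1.1 -1.7]  tool fractions now [ 0.0069 -0.0028 -0.0201]
  turn deg 0.01 fraction 0.0  fractions after turn [ 0.007  -0.0028 -0.0201]
```

View pics/wr30.png

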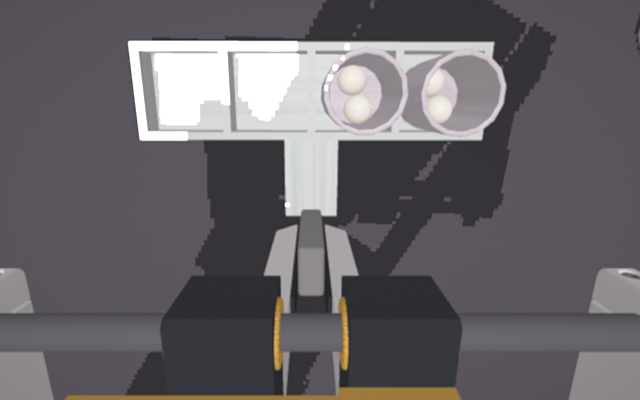

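Both cups hold two balls and stand upright, and the carrier is well clear. I'll release the handle and rise.

Request:
{"name": "drive_tool", "arguments": {"commands": [[[0,0,0,0],[0,0,0,0],[0,0,0,0],[0,0,0,0],[0,0,0,0],[0,0,0,0]]], "grip": 0.4}}

```text
time: 54.8
tool_pos: [0.4326, -0.1529, 0.0271]
ee_rot: [-0.228, 1.57, 2.986]
wrist_force: [-0.4, 0.1, 0.2]
width: 0.0375
```

Request:
{"name": "drive_tool", "arguments": {"commands": [[[-0.03,0,0,0],[-0.06,0,0,0],[-0.1,0,0,0],[-0.1,0,0,0],[-0.1,0,0,0],[-0.1,0,0,0],[-0.06,0,0,0],[0,0,0.05,0],[0,0,0.1,0],[0,0,0.1,0],[0,-0.05,0.1,0],[0,-0.1,0.05,0],[0,-0.12,0,0],[0,-0.12,0,0],[0,-0.12,0,0],[0,-0.1,0,0],[0,-0.05,0,0],[0,0,0,0],[0,0,0,0]]]}}

```text
time: 56.7
tool_pos: [0.3205, 0.0041, 0.1641]
ee_rot: [0.414, 1.57, -2.655]
wrist_force: [0.1, -0.2, -0.9]
width: 0.0378
```

Run:
```python
from h import *
plan([.5622,-.1436,.026],-85.9)
s=snap('top','top31');snap('scene','sc31')
im=cv2.cvtColor(s['pixels'],cv2.COLOR_RGB2BGR)
cv2.imwrite('pics/h31.png',cv2.resize(im[105:225,325:485],(800,600),interpolation=cv2.INTER_CUBIC))
```

```text
t 56.7 pos [0.3205 0.0041 0.1641] yaw -85.86 w 0.0378 F [ 0.1 -0.2 -0.9]
  d_mm [ 241.7 -147.7 -138.1]  tool fractions now [ 0.5517  0.6589 -0.9221]
  turn deg 0.04 fraction 0.0001  fractions after turn [ 0.5524  0.6585 -0.922 ]
```

View pics/h31.png

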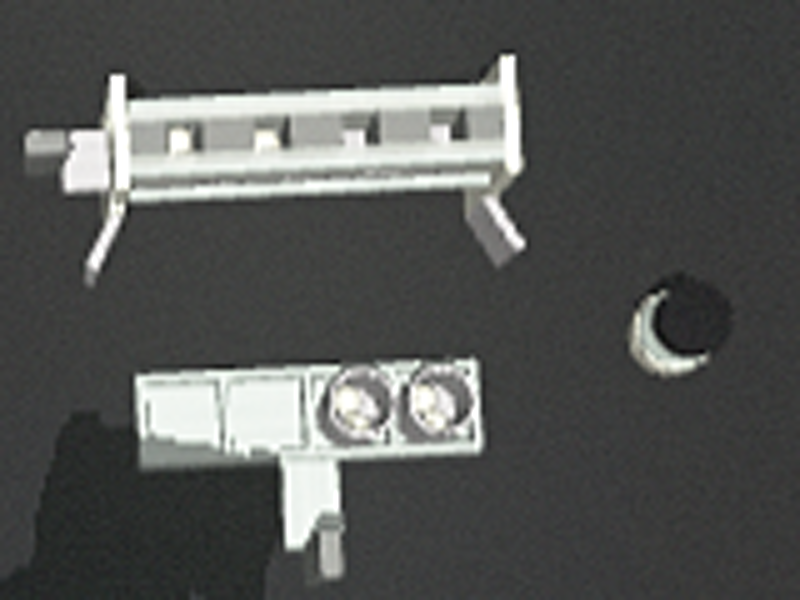

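View pics/sc31.png

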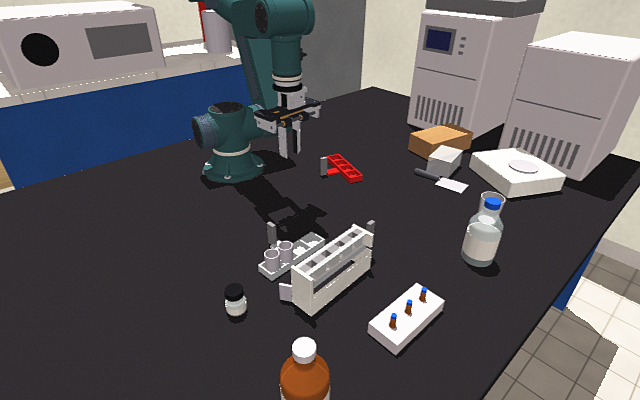

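Run:
```python
from h import *
s=snap('top');w=cloud(s)
O=np.array([.640,-.138,0]);a=np.radians(4.1);ex=np.array([np.cos(a),np.sin(a),0]);ey=np.array([-ex[1],ex[0],0])
for n,y in zip('abcd',(-66,-22,22,66)):
    u,v=proj(s,O+ey*y/1e3+[0,0,.08]).round().astype(int)
    b=w[v-2:v+3,u-2:u+3,2];print(n,u,v,'zmed',np.nanmedian(b).round(3),'max',np.nanmax(b).round(3))
im=cv2.cvtColor(s['pixels'],cv2.COLOR_RGB2BGR)
cv2.imwrite('pics/w31.png',cv2.resize(im[118:148,345:425],(800,300),interpolation=cv2.INTER_CUBIC))
```

```text
a 412 132 zmed 0.101 max 0.107
b 395 133 zmed 0.099 max 0.108
c 378 133 zmed 0.092 max 0.105
d 360 134 zmed 0.091 max 0.111
```

View pics/w31.png

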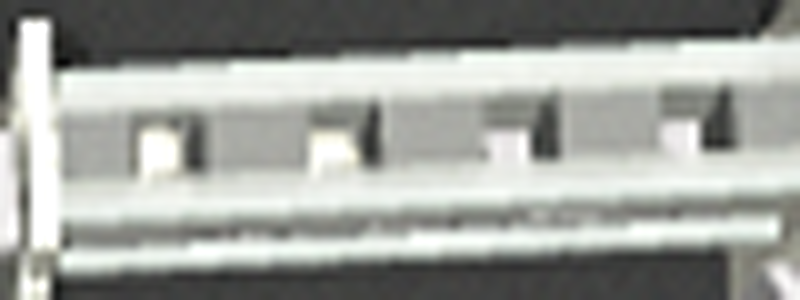

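Request:
{"name": "drive_tool", "arguments": {"commands": [[[-0.08,0,0,0],[-0.1,0.03,-0.05,0],[-0.1,0.07,-0.1,0],[-0.06,0.1,-0.12,0],[0,0.1,-0.12,0],[0,0.1,-0.12,0],[0,0.1,-0.12,0],[0,0.08,-0.1,0],[0,0.04,-0.07,0],[0,0.017,-0.036,0],[0,0,0,0],[0,0,0,0],[0,0,0,0]]]}}

```text
time: 58.15
tool_pos: [0.5405, -0.139, 0.2503]
ee_rot: [2.665, 1.57, -0.404]
wrist_force: [-0.8, 0.6, 0.2]
width: 0.0376
```

Run:
```python
from h import *
s=snap('wrist','wr32')
```

```text
(no output)
```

View pics/wr32.png

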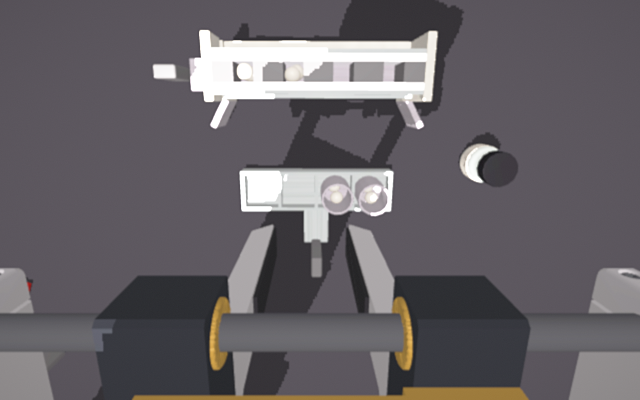

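Run:
```python
from h import *
im=cv2.imread('pics/wr32.png')
a=cv2.resize(im[25:115,190:450],(780,270),interpolation=cv2.INTER_CUBIC)
b=cv2.resize(im[160:220,230:400],(780,275),interpolation=cv2.INTER_CUBIC)
cv2.imwrite('pics/c32.png',np.vstack([a,b]))
i0=cv2.imread('pics/wr22.png');cv2.imwrite('pics/c22w.png',np.vstack([cv2.resize(cv2.imread(f'pics/{n}.png')[40:140,140:480],(780,229),interpolation=cv2.INTER_CUBIC) for n in('wr22','wr28')]))
s=snap('wrist');w=cloud(s)
O=np.array([.640,-.138,0]);a=np.radians(4.1);ex=np.array([np.cos(a),np.sin(a),0]);ey=np.array([-ex[1],ex[0],0])
for n,y in zip('abcd',(-66,-22,22,66)):
    u,v=proj(s,O+ey*y/1e3+[0,0,.08]).round().astype(int)
    print(n,u,v,w[v-3:v+4,u-1:u+3,2].round(3)[:,1])
```

```text
a 387 74 [0.065 0.063 0.064 0.065 0.064 0.065 0.063]
b 340 74 [0.065 0.064 0.064 0.064 0.063 0.065 0.066]
c 294 74 [0.094 0.093 0.093 0.092 0.093 0.094 0.093]
d 247 74 [0.094 0.092 0.091 0.092   nan 0.092 0.089]
```

View pics/c32.png

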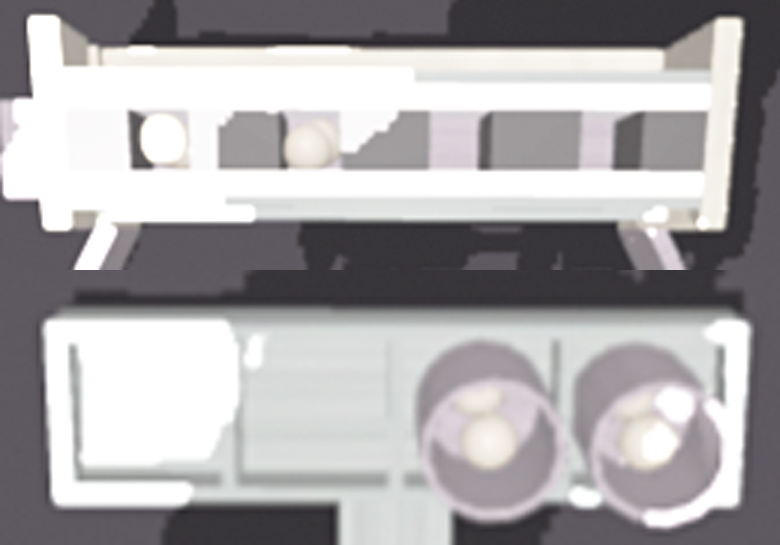

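View pics/c22w.png

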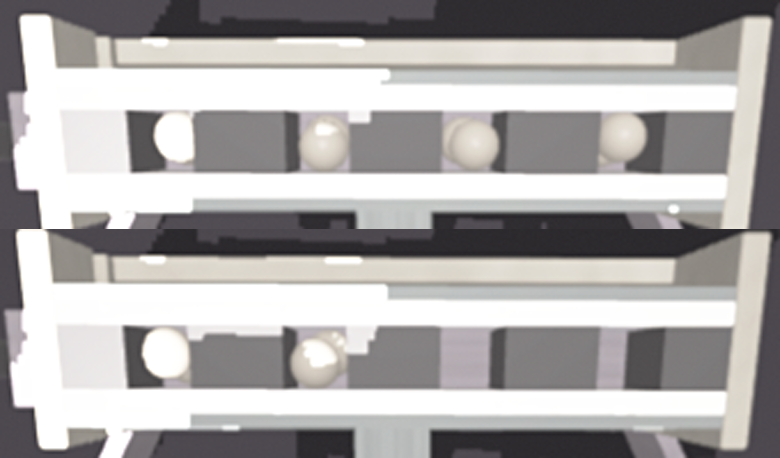

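Run:
```python
from h import *
print(robot.get_obs()['time']); print(robot.close_job())
```

```text
58.25
the job is handed in; nothing more can be done
None
```

The job is done and handed in at about 58 s; no verdict came back. Only two cups were present. I set the first in pocket a (the end the gate uncovers first) and the second in pocket b. I then pushed the carrier by its handle to the stop and drew the gate to s ≈ 86 mm. I pushed the gate shut, drew the carrier back 130 mm out of the bay, and let go.

**Last checks:**
- **Cups:** both stand upright in their pockets with two balls each in the camera view; pockets c and d are empty.
- **Wells:** a and b read 64 mm, the gate's top, so they are empty. Wells c and d read about 93 mm, so each still holds two balls.
- **Gate:** on closing, the handle returned to its starting position and force built up against the stop.
- **Arm:** it was clear of everything at hand-in.
- **Jar and spatula:** I did not touch either; the jar looked in place in the last pictures. I only glanced at the spatula in the scene view and measured neither.

**Checks that disagreed:**
- With the carrier pushed home, the wrist camera put its handle about 2 mm further in than calculated. The stop force and arm position agreed with home, so I relied on those.
- The last top-camera depth readings over the wells were ambiguous. A closer wrist-camera view settled them.

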